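Load the pot warmer with the right pots and switch it on

TASK

Get the pot warmer running with the middle-size pots: pull the chrome safety pin up out of the control box and park it hanging by its collar in the bracket's side notch, stand the small pots that were left in the wells upright on the cork mat, and put every middle-size pot upright and fully down into a well of its own. When all that is done, and only then, swing the black switch handle all the way from off to on. Leave the large pots and everything else where they are.

Things in the scene. Friction and masses are not known exactly. Their poses are not given: they have to be found in the camera images.
- warmer: Fixed pot warmer (place and yaw vary). Origin: centre of underside; z up, at yaw 0 x points away from the robot, y to its left. Steel tray (local y -0.030 to 0.200, x +-0.041) with three 66 mm square wells in a row along y: floor 20 mm, rims (8 mm thick) 32 mm over the counter. White control box (y -0.200 to -0.030, x +-0.060, 50 mm high) with switch and pin bore; notch bracket at its -y end.
- well0 (a point): Centre of the floor of well 0 (local y 0.159 on the warmer), 20 mm over the counter; axes as the warmer.
- well1 (a point): Centre of the floor of well 1 (local y 0.085 on the warmer), 20 mm over the counter; axes as the warmer.
- well2 (a point): Centre of the floor of well 2 (local y 0.011 on the warmer), 20 mm over the counter; axes as the warmer.
- bore (a point): Mouth of the upright bore of the pin in the control box top (local -0.030, -0.155, 0.050): 15 mm wide, 45 mm deep; axes as the warmer.
- notch (a point): Middle of the parking notch at its upper face, 60 mm over the counter (local -0.030, -0.235): level steel bracket 10 mm thick, 54 mm across, with a slot 16 mm wide along y, closed at local y -0.215, open at its end (y -0.263), also open above and below. The pin's shank goes through the slot, its collar rests on the upper face. Axes as the warmer.
- pivot (a point): Upright axis of the switch handle at the top of the control box (local 0.030, -0.115, 0.050).
- switch (a joint): Angle (rad) of the black switch handle: off = 0 (0 to 0.12 at start), pointing along the warmer's -x; on = 1.5, at its stop, pointing along its -y (counter-clockwise from above). Stays where left; needs 0.12 N m (2 N near the tip). The pin in its bore blocks it at about 0.4. Level bar 14 mm wide, reaching 85 mm from the pivot, underside 12 mm and top 36 mm above the box.
- switch_tip (a point): Point on the switch handle 80 mm from the pivot, at half its height (24 mm above the box top).
- pin: Loose chrome safety pin, 90 g, upright in the bore at the start. Origin: on its axis at the underside of the collar; z up along the axis. Shank 12 mm thick, 40 mm long below the origin; collar 28 mm across and 6 mm high; above it a grip stem 16 mm thick from 6 to 52 mm, then a cap 22 mm across up to 60 mm.
- mid0: Middle-size pot: white ceramic cylinder with a dark seal line and a flush wooden lid, 60 mm across, 62 mm high, 0.15 to 0.31 kg. Origin: centre of its underside, z up. Two or three of these are present (None if absent), standing in the row on the counter between robot and warmer. This is the size that fits a well.
- mid1: Middle-size pot: white ceramic cylinder with a dark seal line and a flush wooden lid, 60 mm across, 62 mm high, 0.15 to 0.31 kg. Origin: centre of its underside, z up. Two or three of these are present (None if absent), standing in the row on the counter between robot and warmer. This is the size that fits a well.
- mid2: Middle-size pot: white ceramic cylinder with a dark seal line and a flush wooden lid, 60 mm across, 62 mm high, 0.15 to 0.31 kg. Origin: centre of its underside, z up. Two or three of these are present (None if absent), standing in the row on the counter between robot and warmer. This is the size that fits a well.
- small0: Small pot: same look, 50 mm across, 52 mm high, 0.1 to 0.2 kg. Origin: centre of its underside, z up. Two or three are present (None if absent), left standing in wells at the start.
- small1: Small pot: same look, 50 mm across, 52 mm high, 0.1 to 0.2 kg. Origin: centre of its underside, z up. Two or three are present (None if absent), left standing in wells at the start.
- small2: Small pot: same look, 50 mm across, 52 mm high, 0.1 to 0.2 kg. Origin: centre of its underside, z up. Two or three are present (None if absent), left standing in wells at the start.
- big0: Large pot: same look, 70 mm across, 72 mm high, does not fit a well; stands in the row on the counter and stays there. Origin: centre of its underside.
- big1: Large pot: same look, 70 mm across, 72 mm high, does not fit a well; stands in the row on the counter and stays there. Origin: centre of its underside.
- mat: Cork mat fixed on the counter beside the warmer, on the left or on the right: 130 (x) by 180 (y) mm, 6 mm thick. Origin: centre of its underside. The small pots go on it.
- slab: Dark wooden board fixed on the other side, 130 x 180 mm, 8 mm thick, with the creamer and the timer on it; not used. Origin: centre of its underside.
- creamer: Bystander: ceramic creamer, 68 mm across, 88 mm high, on the dark board. Origin: centre of its underside.
- timer: Bystander: plastic timer dial 64 mm across, 38 mm high, on the dark board. Origin: centre of its underside.

How it is judged:
By the outcome, as a careful person would: the job done as asked, in the order asked, and still so for the second after the job is handed in, with the robot touching nothing.
Of mid0, mid1, mid2 only 2 to 3 are there at a start; the rules pass over those that are not, and their reading is None.
Of small0, small1, small2 only 2 to 3 are there at a start; the rules pass over those that are not, and their reading is None.
At some moment in a run one of mid0, mid1, mid2 may be knocked a few centimetres aside while the robot is not near it.
Once in a run the grip may slacken for a moment while it holds something.
It also fails if it takes over 210 s, if anything falls off the work surface, if the arm or the gripper's body presses on something with over 40 N, if the wrist force passes 120 N, or if a joint passes its speed limit or range.

ROBOT

A 7-joint arm with a two-finger parallel gripper is mounted at the origin on the work surface. World frame = base frame: x ahead of the robot, y to its left, z up, the work surface at z = 0. Lengths are in m, angles in rad, forces in N, time in s.
With the tool pointing down it reaches from about 0.4 to 0.85 m from the base axis. Payload 4.5 kg.
Tool frame: the origin (TCP) lies between the finger pads; the fingertips stand r.tip_reach ahead of it and the grasp point (between the pads) lies 3 mm ahead of it (r.tip_reach is the distance from the TCP to the fingertips, in m); z points along the fingers, y is the line along which they close (so a half turn about z gives the same grasp; the last joint's range is limited). The gripper opens to 88 mm and grips with 3 to 60 N. Pads are 18 mm wide; open, the fingers measure 123 mm over their backs; the gripper's body (75 mm by 187 mm) begins 45 mm behind the grasp point.
Start: joints at [-1.206, 0.689, -0.195, 1.565, 0.157, 0.902, -0.215], TCP at [0.203, 0.591, 0.261] pointing down, gripper open.
Joint ranges: [-3.01, 3.01], [-0.46, 2.08], [-1.47, 1.51], [0.13, 2.56], [-1, 4.14], [0.04, 2.09], [-2.66, 2.66]. Speed limits (rad/s): [2.57, 2.57, 3.14, 3.14, 3.14, 3.14, 3.14].

INTERFACE

Orientations are given as a unit quaternion [x, y, z, w].
In Python, from plant import r gives the robot as it stands.
- The arm moves only by the tool step_arm, never from a script. Its argument "motion" is a list of rows, each an object with "dp": the shift along the tool's x, y, z in mm, a list of three; "twist": the turn, a rotation vector about the tool's x, y, z in rad, a list of three; "hand": the opening, from -1 (shut) to 1 (fully open). In form: [{"dp": [dx, dy, dz], "twist": [rx, ry, rz], "hand": hand}, ...]. A call has 1 to 5 rows; each row is the pose to reach, as a shift and turn from the pose commanded when the call began, along the tool's axes at that moment; what a row does not reach only later rows make up. A row lasts 1/8 s, in which the tool goes at most 62.5 mm and 10.7 degrees, less where a joint would pass 70% of its speed; a pose out of reach is approached as far as the arm can. A call with a gripper value outside its range is refused whole. The fingers move at their own pace and stop on an object; "force" is the grip in N (left out, the last holds). Time passes only in rows, so rows that repeat a pose let the fingers close. It gives the time, the measured TCP pose, the force, the opening and the grip force at its end, in the units of the state.
- r.get_state(): the state, without advancing time (a new reading comes with each control period).
- r.snapshot(name): name is "side" or "top"; returns a dict with "pixels" (400x640x3 uint8, red, green, blue), "depth" (400x640 float32, m along the optical axis (not along the pixel's ray), 0 where there is no reading), "fx", "fy", "cx", "cy" (pixels), "xyz" and "orientation" of the camera in the world. Camera axes: x right, y down, z forward; pixel columns grow to the right and rows downward; lengths in m; the calibration is good to about 2 mm. A picture is of the moment at which its call begins.
- r.finish_job(): hands the job in; it is judged then, once.
Trained networks look in the newest picture that a camera, given by its name, has taken for a name from the list of things; names that differ only in an ending like _2 or _b are one class to them, and where a whole thing is asked for, a point or a joint stands for the part that bears it (a point fixed in the world has none). Each returns a list of dicts, best first, with "score" (0 to 1); they miss things now and then, are a little off and sometimes report something else, mostly with a low value. They report only what shows in the picture. A call takes as long as a camera call.
- r.search_frame(camera, thing): "at" ([x, y, z] in m, in the coordinates of the camera as it stood for that picture, good to about 4 mm: the middle of the surface that is visible of it).
The state is a dict: "clock": time; "q": joint angles; "qd": joint speeds; "joint_torque": joint torques, N m; "tool_pos": TCP position; "eef_rot": TCP orientation; "contact_force": force on the tool from outside, world axes, zero at the start; "moment": the same for the moment, N m; "opening": opening from 0.0 (shut) to 1.0 (fully open); "finger_force": force on a finger pad.
Only numpy, scipy, OpenCV 4.12 (cv2) and the standard library are available. Lean on these libraries where they do the work, as an engineer would, in place of code of your own. Each camera call takes 0.05 s, during which the arm holds its last target. There are 200 camera calls.

## Working session

There is one attempt and no reset: what is moved stays moved. The work goes in short steps, Python scripts to look and compute and a tool call to move; the robot and the scene stay as the last step left them, time stands still between calls to the robot, and variables do not carry over. Pictures are saved under pics/ and viewed, at most 14 in all, crops included, and the job is handed in when it is done.

Besides the shell and the picture viewer there is one more tool, called as name(argument=value, ...), one argument or row to a line, values as JSON. step_arm: Moves the arm, as the interface text tells. Its arguments: {"type":"object","properties":{"motion":{"type":"array"},"force":{"type":"number"}},"required":["motion"]}

```bash
mkdir -p pics; ls; cat > h.py <<'E'
import numpy as np, cv2
from scipy.spatial.transform import Rotation as R
from plant import r
def snap(n,save=None):
    s=r.snapshot(n)
    if save: cv2.imwrite('pics/'+save,s['pixels'][:,:,::-1])
    return s
def cam2w(s,p): return R.from_quat(s['orientation']).apply(p)+np.array(s['xyz'])
def cloud(s):
    d=s['depth']; v,u=np.mgrid[:400,:640]
    P=np.stack([(u-s['cx'])/s['fx']*d,(v-s['cy'])/s['fy']*d,d],-1)
    W=cam2w(s,P.reshape(-1,3)).reshape(400,640,3); W[d==0]=np.nan
    return W
def find(n,s,things):
    for t in things:
        for k in r.search_frame(n,t):
            print(n,t,np.round(cam2w(s,np.array(k['at'])),3),round(k['score'],2))
E
python3 - <<'E'
from h import *
st=r.get_state(); print(st['tool_pos'],st['eef_rot'],st['opening'],r.tip_reach,st['clock'])
print(R.from_quat(st['eef_rot']).as_matrix().round(3))
for n in ('top','side'):
    s=snap(n,n+'0.png'); print(n,s['xyz'],R.from_quat(s['orientation']).as_matrix().round(2).tolist(),s['fx'])
    np.save(n+'0.npy',cloud(s))
    find(n,s,['pin','mid0','small0','big0','mat','switch_tip','warmer','creamer'])
E
```

```text
pics
[0.20285612 0.59053222 0.25989522] [ 1.64610922e-01  9.86358138e-01 -9.27113206e-04 -9.07391496e-05] 0.9983162873547855 0.022 0.0
[[-0.946  0.325 -0.   ]
 [ 0.325  0.946 -0.002]
 [-0.    -0.002 -1.   ]]
top [ 0.23958248 -0.02041536  1.49455622] [[0.1, -0.97, 0.21], [-1.0, -0.1, 0.02], [-0.0, -0.21, -0.98]] 510.5577108391414
top pin [ 0.589 -0.125  0.088] 0.61
top mid0 [0.43  0.005 0.065] 0.89
top mid0 [ 0.438 -0.211  0.061] 0.65
top mid0 [0.47  0.335 0.099] 0.62
top small0 [0.625 0.114 0.074] 0.53
top small0 [0.635 0.177 0.071] 0.52
top big0 [0.462 0.211 0.075] 0.94
top big0 [ 0.441 -0.107  0.075] 0.6
top mat [ 0.519 -0.387  0.006] 0.76
top switch_tip [ 0.632 -0.089  0.084] 0.66
top switch_tip [ 0.435 -0.211  0.061] 0.36
top warmer [ 0.612 -0.04   0.047] 0.63
top creamer [0.471 0.34  0.096] 0.97
top creamer [ 0.635 -0.092  0.083] 0.52
side [ 0.33123697 -0.64559818  0.87450164] [[0.95, -0.24, 0.2], [-0.31, -0.72, 0.62], [0.0, -0.65, -0.76]] 441.9128027703339
side pin [ 0.584 -0.13   0.078] 0.68
side mid0 [ 0.443 -0.23   0.056] 0.69
side mid0 [ 0.431 -0.01   0.059] 0.65
side mid0 [ 0.633 -0.099  0.085] 0.42
side small0 [0.622 0.102 0.067] 0.73
side small0 [0.63  0.178 0.072] 0.59
side small0 [ 0.615 -0.096  0.049] 0.26
side big0 [0.462 0.185 0.063] 0.58
side mat [ 0.528 -0.373  0.005] 0.56
side mat [0.629 0.177 0.074] 0.51
side switch_tip [ 0.634 -0.095  0.079] 0.97
side warmer [ 0.613 -0.098  0.052] 0.9
side creamer [0.472 0.327 0.068] 0.87
side creamer [ 0.612 -0.1    0.047] 0.16
```

View pics/top0.png

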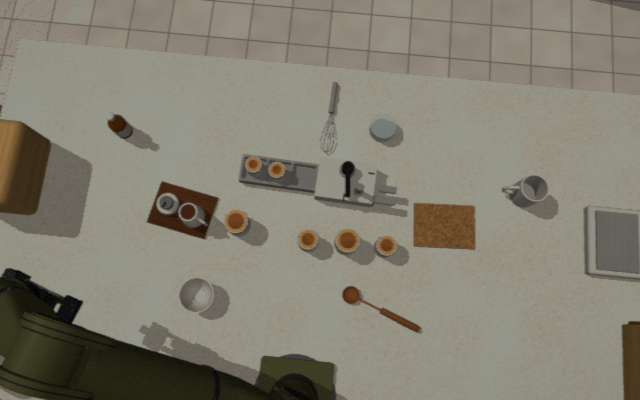

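View pics/side0.png

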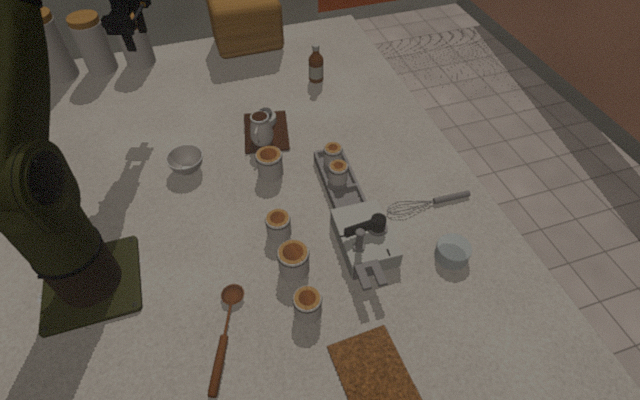

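Top view: the tray is at (240–320, 170), with small pots in wells 0 and 1 at (253,164) and (277,170). The pin is at about (359,188) and the mat at (445,226). The row holds a big pot (236,222), mid (308,240), big (347,241) and mid (386,246). Next I'll fit the poses from depth.

```bash
cat >> h.py <<'E'
def mask(W,x0,x1,y0,y1,z0,z1):
    with np.errstate(invalid='ignore'):
        return (W[...,0]>x0)&(W[...,0]<x1)&(W[...,1]>y0)&(W[...,1]<y1)&(W[...,2]>z0)&(W[...,2]<z1)
def disc(W,x,y,ztop,rad,tol=.006,win=.045):
    """centre of flat round top near x,y: enclosing circle of top points"""
    Q=W[mask(W,x-win,x+win,y-win,y+win,ztop-tol,ztop+tol)]
    if len(Q)<5: return None
    (cx,cy),rr=cv2.minEnclosingCircle(Q[:,:2].astype(np.float32))
    return np.round([cx,cy,rr,np.median(Q[:,2]),len(Q)],4), Q.mean(0).round(4)
E
python3 - <<'E'
from h import *
for n in ('top','side'):
    W=np.load(n+'0.npy'); print(n)
    Q=W[mask(W,.5,.75,-.3,.05,.043,.056)]
    print('box',len(Q),np.median(Q[:,2]),cv2.minAreaRect(Q[:,:2].astype(np.float32)))
    Q=W[mask(W,.55,.75,-.05,.3,.015,.04)]
    print('tray',len(Q),cv2.minAreaRect(Q[:,:2].astype(np.float32)))
    Q=W[mask(W,.5,.75,-.4,-.2,.056,.066)]
    print('brkt',len(Q),Q.mean(0), cv2.minAreaRect(Q[:,:2].astype(np.float32)))
    Q=W[mask(W,.4,.7,-.6,-.25,.003,.012)]
    print('mat',len(Q),cv2.minAreaRect(Q[:,:2].astype(np.float32)))
    for nm,x,y,z in [('mid',.43,0,.062),('mid',.438,-.211,.062),('small',.625,.107,.072),('small',.633,.177,.072),('big',.462,.21,.072),('big',.441,-.107,.072)]:
        print(nm,disc(W,x,y,z,0,win=.04))
    Q=W[mask(W,.55,.65,-.2,-.08,.097,.115)]; print('pin cap',len(Q),Q.mean(0) if len(Q) else 0)
    Q=W[mask(W,.5,.75,-.2,-.03,.078,.094)]; print('handle',len(Q),Q.mean(0),cv2.minAreaRect(Q[:,:2].astype(np.float32)))
E
```

```text
top
box 1995 0.050185225089539376 ((0.6194196939468384, -0.11924228072166443), (0.23314552009105682, 0.12386200577020645), 87.18168640136719)
tray 1620 ((0.6506737470626831, 0.09128333628177643), (0.18666622042655945, 0.27495813369750977), 2.2465245723724365)
brkt 137 [ 0.58659617 -0.21782039  0.0604994 ] ((0.5856799483299255, -0.21737965941429138), (0.03475245460867882, 0.05461512878537178), 88.23567962646484)
mat 3868 ((0.5500365495681763, -0.425015389919281), (0.299807608127594, 0.3496192693710327), 0.03956460952758789)
mid (array([4.352e-01, 5.000e-03, 3.010e-02, 6.280e-02, 3.270e+02]), array([0.4347, 0.005 , 0.0626]))
mid (array([ 4.406e-01, -2.170e-01,  3.020e-02,  6.280e-02,  3.310e+02]), array([ 0.4401, -0.2169,  0.0627]))
small (array([6.263e-01, 1.141e-01, 2.540e-02, 7.300e-02, 2.220e+02]), array([0.6253, 0.114 , 0.0725]))
small (array([6.311e-01, 1.731e-01, 3.650e-02, 7.250e-02, 2.120e+02]), array([0.6346, 0.1829, 0.0725]))
big (array([4.657e-01, 2.130e-01, 3.520e-02, 7.260e-02, 4.420e+02]), array([0.4647, 0.2125, 0.0725]))
big (array([ 4.423e-01, -1.056e-01,  3.540e-02,  
[... 929 characters left out ...]
  3.050e-02,  6.170e-02,  6.080e+02]), array([ 0.4399, -0.2208,  0.0616]))
small (array([6.263e-01, 1.133e-01, 2.540e-02, 7.080e-02, 2.120e+02]), array([0.6256, 0.1111, 0.0709]))
small (array([6.356e-01, 1.814e-01, 2.580e-02, 7.100e-02, 1.950e+02]), array([0.635 , 0.1794, 0.0708]))
big (array([4.678e-01, 2.108e-01, 3.690e-02, 7.120e-02, 3.890e+02]), array([0.465 , 0.2078, 0.0711]))
big (array([ 4.424e-01, -1.076e-01,  3.580e-02,  7.170e-02,  6.720e+02]), array([ 0.4419, -0.11  ,  0.0716]))
pin cap 74 [ 0.58897285 -0.12965135  0.10799824]
handle 368 [ 0.62140438 -0.09765166  0.08410718] ((0.6185130476951599, -0.0970182791352272), (0.09789025783538818, 0.04926006495952606), 23.541654586791992)
```

```bash
cat > fit.py <<'E'
from h import *
from scipy.optimize import least_squares
def out(L,x0,x1,y0,y1):
    return np.concatenate([np.clip(x0-L[:,0],0,None)+np.clip(L[:,0]-x1,0,None),np.clip(y0-L[:,1],0,None)+np.clip(L[:,1]-y1,0,None)])
for n in ('top','side'):
    W=np.load(n+'0.npy'); dz=-.0015 if n=='side' else 0
    A=W[mask(W,.5,.75,-.3,.02,.046+dz,.054+dz)][:,:2]; B=W[mask(W,.5,.75,-.03,.3,.028+dz,.035+dz)][:,:2]; C=W[mask(W,.5,.66,-.3,-.18,.057+dz,.064+dz)][:,:2]
    def f(p):
        c,s=np.cos(p[2]),np.sin(p[2]); M=np.array([[c,-s],[s,c]])
        l=lambda Q:(Q-p[:2])@M
        return np.concatenate([out(l(A),-.06,.06,-.263,-.03),out(l(B),-.041,.041,-.03,.2),out(l(C),-.057,-.003,-.263,-.2)])*1000
    q=least_squares(f,[.623,.03,-.045],loss='soft_l1',x_scale=[.01,.01,.05]); p=q.x
    print(n,p.round(4),len(A),len(B),len(C),q.cost)
    c,s=np.cos(p[2]),np.sin(p[2])
    for nm,a,b in [('w0',0,.159),('w1',0,.085),('w2',0,.011),('bore',-.03,-.155),('notch',-.03,-.235),('pivot',.03,-.115)]:
        print(nm,np.round([p[0]+c*a-s*b,p[1]+s*a+c*b],4))
    Q=W[mask(W,.44,.62,-.52,-.265,.0035,.009)]
    print('mat',cv2.minAreaRect(Q[:,:2].astype(np.float32)),Q.mean(0))
E
python3 fit.py
```

```text
top [ 0.6264  0.0263 -0.0447] 1612 540 190 119.05744000080297
w0 [0.6335 0.1852]
w1 [0.6302 0.1112]
w2 [0.6269 0.0373]
bore [ 0.5895 -0.1272]
notch [ 0.5859 -0.2071]
pivot [ 0.6512 -0.0899]
mat ((0.5300565361976624, -0.39253267645835876), (0.1797826588153839, 0.2547232508659363), 0.002773101907223463) [ 0.52504667 -0.39092422  0.00600741]
side [ 0.6265  0.0257 -0.0442] 2291 543 454 187.46281353817582
w0 [0.6335 0.1845]
w1 [0.6303 0.1106]
w2 [0.627  0.0367]
bore [ 0.5897 -0.1278]
notch [ 0.5862 -0.2078]
pivot [ 0.6514 -0.0905]
mat ((0.5304104089736938, -0.3713324964046478), (0.17820125818252563, 0.1773926168680191), 0.6942518353462219) [ 0.52560756 -0.37496575  0.00544843]
```

step_arm(
  motion=[
    {"dp":[0,0,0],"twist":[0,0,0.18],"hand":1},
    {"dp":[0,0,0],"twist":[0,0,0.36],"hand":1},
    {"dp":[0,0,0],"twist":[0,0,0.54],"hand":1},
    {"dp":[0,0,0],"twist":[0,0,0.72],"hand":1},
    {"dp":[0,0,0],"twist":[0,0,0.9],"hand":1},
  ],
)

```text
clock: 1.52
tool_pos: [0.2029, 0.5912, 0.2608]
eef_rot: [0.58, 0.815, 0.0, -0.0]
contact_force: [-1.1, -0.4, -1.0]
opening: 0.997
finger_force: 0.0
```

step_arm(
  motion=[
    {"dp":[0,0,0],"twist":[0,0,0.18],"hand":1},
    {"dp":[0,0,0],"twist":[0,0,0.36],"hand":1},
    {"dp":[0,0,0],"twist":[0,0,0.38],"hand":1},
  ],
)

```text
clock: 1.9
tool_pos: [0.2028, 0.5912, 0.2607]
eef_rot: [0.721, 0.693, 0.0, 0.0]
contact_force: [-0.1, -0.5, 0.1]
opening: 0.999
finger_force: 0.0
```

```bash
cat >> h.py <<'E'
WX,WY,WA=.6264,.026,-.0445
def wl(a,b):
    c,s=np.cos(WA),np.sin(WA); return np.array([WX+c*a-s*b,WY+s*a+c*b])
def go(x,y,z,yaw=WA):
    """dp (mm) and z-twist from the pose now to TCP x,y,z with tool y at angle yaw"""
    st=r.get_state(); M=R.from_quat(st['eef_rot']).as_matrix()
    d=M.T@(np.array([x,y,z])-st['tool_pos'])*1000
    c,s=np.cos(yaw),np.sin(yaw)
    T=np.column_stack([[-s,c,0],[c,s,0],[0,0,-1.]])
    print('dp',d.round(1),'twist',R.from_matrix(M.T@T).as_rotvec().round(3),'from',np.round(st['tool_pos'],4),'open',round(st['opening'],3))
E
python3 - <<'E'
from h import *
b=(.5896,-.1275); go(*b,.2)
E
```

```text
dp [-703.2  414.4   60.9] twist [0.    0.    0.006] from [0.2028 0.5912 0.2607] open 0.999
```

step_arm(
  motion=[
    {"dp":[-264,155,23],"twist":[0,0,0.006],"hand":1},
    {"dp":[-264,155,23],"twist":[0,0,0.006],"hand":1},
    {"dp":[-264,155,23],"twist":[0,0,0.006],"hand":1},
    {"dp":[-264,155,23],"twist":[0,0,0.006],"hand":1},
    {"dp":[-264,155,23],"twist":[0,0,0.006],"hand":1},
  ],
)

```text
clock: 2.52
tool_pos: [0.3483, 0.3193, 0.2379]
eef_rot: [0.722, 0.692, 0.0, 0.0]
contact_force: [0.8, 0.8, -0.0]
opening: 1.001
finger_force: 0.0
```

step_arm(
  motion=[
    {"dp":[-264,155,23],"twist":[0,0,0],"hand":1},
    {"dp":[-264,155,23],"twist":[0,0,0],"hand":1},
    {"dp":[-264,155,23],"twist":[0,0,0],"hand":1},
    {"dp":[-264,155,23],"twist":[0,0,0],"hand":1},
    {"dp":[-264,155,23],"twist":[0,0,0],"hand":1},
  ],
)

```text
clock: 3.15
tool_pos: [0.4912, 0.0483, 0.2148]
eef_rot: [0.722, 0.692, 0.001, 0.0]
contact_force: [0.8, 1.0, 0.1]
opening: 1.0
finger_force: 0.0
```

step_arm(
  motion=[
    {"dp":[-175,104,15],"twist":[0,0,0],"hand":1},
    {"dp":[-175,104,15],"twist":[0,0,0],"hand":1},
    {"dp":[-175,104,15],"twist":[0,0,0],"hand":1},
    {"dp":[-175,104,15],"twist":[0,0,0],"hand":1},
    {"dp":[-175,104,15],"twist":[0,0,0],"hand":1},
  ],
)

```text
clock: 3.78
tool_pos: [0.5858, -0.1299, 0.1994]
eef_rot: [0.723, 0.691, 0.0, -0.0]
contact_force: [0.6, 0.2, 0.5]
opening: 0.998
finger_force: 0.0
```

```bash
python3 - <<'E'
from h import *
go(.5896,-.1275,.083); print(r.get_state()['contact_force'])
E
```

```text
dp [  2.5   3.7 116.4] twist [-0.    -0.    -0.002] from [ 0.5858 -0.1299  0.1994] open 0.998
[0.56071858 0.23701612 0.54779644]
```

step_arm(
  motion=[
    {"dp":[2.5,3.7,0],"twist":[0,0,0],"hand":0},
    {"dp":[2.5,3.7,60],"twist":[0,0,0],"hand":-0.2},
    {"dp":[2.5,3.7,116],"twist":[0,0,0],"hand":-0.3},
    {"dp":[2.5,3.7,116],"twist":[0,0,0],"hand":-0.3},
  ],
  force=25,
)

```text
clock: 4.28
tool_pos: [0.5864, -0.1235, 0.0803]
eef_rot: [0.722, 0.692, -0.002, -0.004]
contact_force: [-1.0, 0.5, 1.0]
opening: 0.57
finger_force: 0.0
```

step_arm(
  motion=[
    {"dp":[0,0,0],"twist":[0,0,0],"hand":-1},
    {"dp":[0,0,0],"twist":[0,0,0],"hand":-1},
    {"dp":[0,0,0],"twist":[0,0,0],"hand":-1},
    {"dp":[0,0,0],"twist":[0,0,0],"hand":-1},
    {"dp":[0,0,0],"twist":[0,0,0],"hand":-1},
  ],
  force=25,
)

```text
clock: 4.9
tool_pos: [0.5907, -0.1272, 0.0857]
eef_rot: [0.723, 0.691, 0.001, 0.001]
contact_force: [-1.6, 0.0, 8.1]
opening: 0.231
finger_force: 24.9
```

```bash
python3 - <<'E'
from h import *
s=r.get_state(); print(s['contact_force'],s['opening']*88,s['finger_force'])
b=wl(-.03,-.155); n=wl(-.03,-.235); t=s['tool_pos']; print(b,n)
go(t[0]+n[0]-b[0],t[1]+n[1]-b[1],t[2]+.065)
E
```

```text
[-1.62974122  0.02550385  8.14181507] 20.34301549699999 24.941044002771378
[ 0.58953448 -0.127512  ] [ 0.58597565 -0.2074328 ]
dp [-80.    0.3 -65. ] twist [ 0.003  0.    -0.002] from [ 0.5907 -0.1272  0.0857] open 0.231
```

step_arm(
  motion=[
    {"dp":[0,0,0],"twist":[0,0,0],"hand":-1},
    {"dp":[0,0,0],"twist":[0,0,0],"hand":-1},
  ],
)

```text
clock: 5.15
tool_pos: [0.5907, -0.1272, 0.0857]
eef_rot: [0.723, 0.691, 0.001, 0.001]
contact_force: [-0.9, -0.4, 7.3]
opening: 0.232
finger_force: 24.9
```

```bash
python3 - <<'E'
from h import *
s=snap('side'); im=s['pixels'][100:320,230:500,::-1]; cv2.imwrite('pics/s1.png',cv2.resize(im,None,fx=2.7,fy=2.7,interpolation=cv2.INTER_CUBIC))
E
```

```text
(no output)
```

View pics/s1.png

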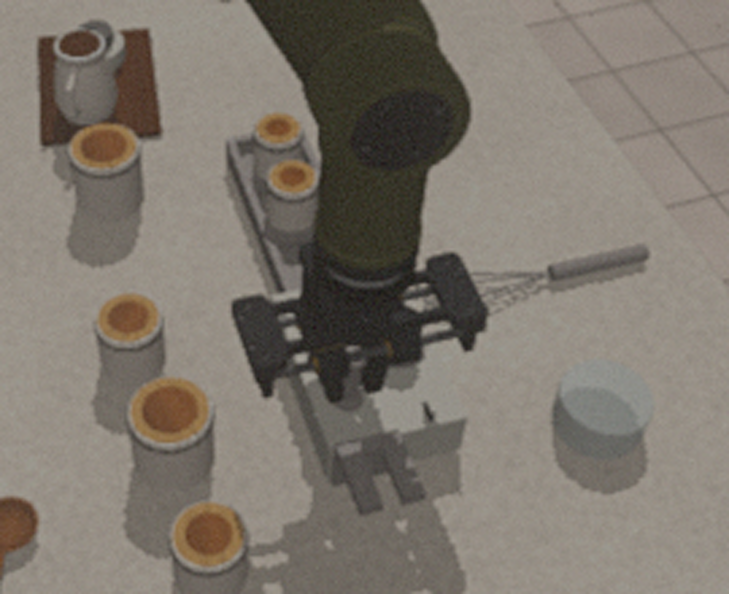

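step_arm(
  motion=[
    {"dp":[0,0,0],"twist":[0,0,0],"hand":-0.3},
    {"dp":[0,0,0],"twist":[0,0,0],"hand":-0.3},
    {"dp":[0,0,2],"twist":[0,0,0],"hand":-0.3},
    {"dp":[0,0,2],"twist":[0,0,0],"hand":-0.3},
    {"dp":[0,0,2],"twist":[0,0,0],"hand":-0.3},
  ],
)

```text
clock: 5.82
tool_pos: [0.5896, -0.127, 0.0815]
eef_rot: [0.723, 0.691, -0.0, -0.0]
contact_force: [0.6, -0.1, -0.4]
opening: 0.347
finger_force: 0.0
```

step_arm(
  motion=[
    {"dp":[0,0,0],"twist":[0,0,0],"hand":-0.7},
    {"dp":[0,0,0],"twist":[0,0,0],"hand":-0.7},
    {"dp":[0,0,0],"twist":[0,0,0],"hand":-1},
    {"dp":[0,0,0],"twist":[0,0,0],"hand":-1},
    {"dp":[0,0,0],"twist":[0,0,0],"hand":-1},
  ],
)

```text
clock: 6.45
tool_pos: [0.5896, -0.1269, 0.0816]
eef_rot: [0.723, 0.691, 0.0, -0.0]
contact_force: [-0.4, -0.5, 0.5]
opening: 0.215
finger_force: 25.0
```

step_arm(
  motion=[
    {"dp":[0,0,-20],"twist":[0,0,0],"hand":-1},
    {"dp":[0,0,-40],"twist":[0,0,0],"hand":-1},
    {"dp":[0,0,-60],"twist":[0,0,0],"hand":-1},
    {"dp":[0,0,-65],"twist":[0,0,0],"hand":-1},
    {"dp":[0,0,-65],"twist":[0,0,0],"hand":-1},
  ],
)

```text
clock: 7.08
tool_pos: [0.5898, -0.127, 0.1473]
eef_rot: [0.723, 0.691, 0.0, 0.0]
contact_force: [0.1, 0.2, -0.5]
opening: 0.216
finger_force: 25.0
```

step_arm(
  motion=[
    {"dp":[-30,0,0],"twist":[0,0,0],"hand":-1},
    {"dp":[-60,0,0],"twist":[0,0,0],"hand":-1},
    {"dp":[-80,0,0],"twist":[0,0,0],"hand":-1},
    {"dp":[-80,0,0],"twist":[0,0,0],"hand":-1},
    {"dp":[-80,0,0],"twist":[0,0,0],"hand":-1},
  ],
)

```text
clock: 7.7
tool_pos: [0.5861, -0.205, 0.1464]
eef_rot: [0.723, 0.691, 0.001, -0.001]
contact_force: [0.5, 0.6, -0.5]
opening: 0.214
finger_force: 25.0
```

```bash
python3 - <<'E'
from h import *
s=snap('side'); im=s['pixels'][150:350,280:500,::-1]; cv2.imwrite('pics/s2.png',cv2.resize(im,None,fx=3,fy=3,interpolation=cv2.INTER_CUBIC))
find('side',s,['pin'])
n=wl(-.03,-.235); go(*n,.09)
W=cloud(s); Q=W[mask(W,.55,.62,-.25,-.16,.07,.10)]; print(len(Q),Q.mean(0) if len(Q) else 0)
Q=W[mask(W,.55,.62,-.25,-.16,.066,.085)]; print(len(Q),Q.mean(0) if len(Q) else 0)
E
```

```text
side pin [ 0.584 -0.21   0.121] 0.5
dp [-2.7 -0.2 56.6] twist [-0.    -0.002  0.001] from [ 0.5863 -0.2048  0.1466] open 0.219
37 [ 0.58343338 -0.20907197  0.08775772]
15 [ 0.58349171 -0.2090319   0.08036418]
```

View pics/s2.png

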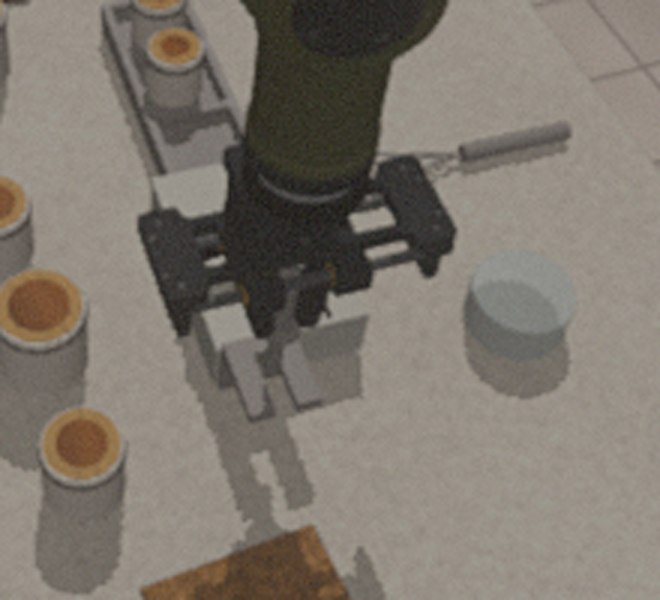

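Crop shows the pin held upright with its shank above the bracket slot at (275,350). I'll lower it.

step_arm(
  motion=[
    {"dp":[-2.7,0,0],"twist":[0,0,0],"hand":-1},
    {"dp":[-2.7,0,10],"twist":[0,0,0],"hand":-1},
    {"dp":[-2.7,0,20],"twist":[0,0,0],"hand":-1},
    {"dp":[-2.7,0,30],"twist":[0,0,0],"hand":-1},
    {"dp":[-2.7,0,30],"twist":[0,0,0],"hand":-1},
  ],
)

```text
clock: 8.43
tool_pos: [0.5851, -0.2093, 0.1154]
eef_rot: [0.723, 0.691, -0.001, -0.001]
contact_force: [-0.3, -0.1, -1.0]
opening: 0.218
finger_force: 25.0
```

step_arm(
  motion=[
    {"dp":[0,0,10],"twist":[0,0,0],"hand":-1},
    {"dp":[0,0,18],"twist":[0,0,0],"hand":-1},
    {"dp":[0,0,22],"twist":[0,0,0],"hand":-1},
    {"dp":[0,0,24],"twist":[0,0,0],"hand":-1},
    {"dp":[0,0,24],"twist":[0,0,0],"hand":-1},
  ],
)

```text
clock: 9.05
tool_pos: [0.5859, -0.2096, 0.0927]
eef_rot: [0.723, 0.691, 0.0, 0.0]
contact_force: [-0.5, -0.6, 0.1]
opening: 0.214
finger_force: 25.0
```

```bash
python3 - <<'E'
from h import *
s=snap('side'); im=s['pixels'][200:300,320:440,::-1]; cv2.imwrite('pics/s3.png',cv2.resize(im,None,fx=5,fy=5,interpolation=cv2.INTER_CUBIC))
print(r.get_state()['tool_pos'],r.get_state()['contact_force'])
E
```

```text
[ 0.58598432 -0.20959249  0.09280955] [ 0.42379485  0.51042858 -0.42130317]
```

View pics/s3.png

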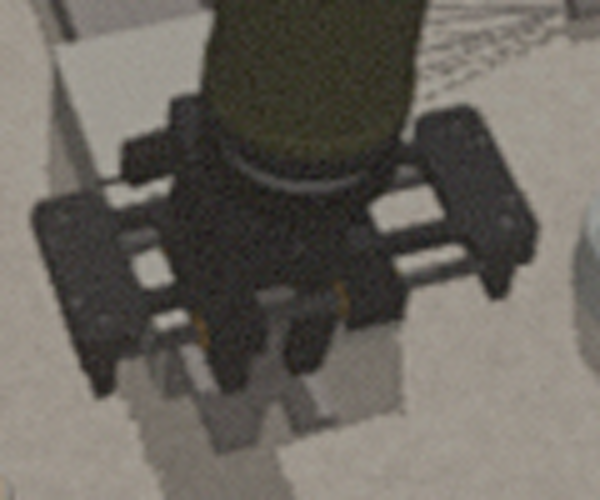

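The shank is in the slot, with the collar just above the bracket at (270,375). I'll lower until it touches, then release.

step_arm(
  motion=[
    {"dp":[0,0,1],"twist":[0,0,0],"hand":-1},
    {"dp":[0,0,2],"twist":[0,0,0],"hand":-1},
    {"dp":[0,0,2],"twist":[0,0,0],"hand":-1},
  ],
)

```text
clock: 9.48
tool_pos: [0.5861, -0.2098, 0.0915]
eef_rot: [0.723, 0.691, 0.0, 0.0]
contact_force: [-0.8, 0.4, 5.1]
opening: 0.214
finger_force: 25.0
```

step_arm(
  motion=[
    {"dp":[0,0,0],"twist":[0,0,0],"hand":-0.6},
    {"dp":[0,0,0],"twist":[0,0,0],"hand":-0.2},
    {"dp":[0,0,0],"twist":[0,0,0],"hand":-0.2},
    {"dp":[0,0,-20],"twist":[0,0,0],"hand":-0.2},
    {"dp":[0,0,-70],"twist":[0,0,0],"hand":-0.2},
  ],
)

```text
clock: 10.1
tool_pos: [0.5845, -0.209, 0.1604]
eef_rot: [0.723, 0.691, -0.001, -0.002]
contact_force: [0.5, -0.1, -0.1]
opening: 0.401
finger_force: 0.0
```

step_arm(
  motion=[
    {"dp":[60,0,-70],"twist":[0,0,0],"hand":1},
    {"dp":[120,20,-70],"twist":[0,0,0],"hand":1},
    {"dp":[180,40,-70],"twist":[0,0,0],"hand":1},
    {"dp":[240,40,-70],"twist":[0,0,0],"hand":1},
    {"dp":[300,40,-70],"twist":[0,0,0],"hand":1},
  ],
)

```text
clock: 10.72
tool_pos: [0.6392, 0.0738, 0.2323]
eef_rot: [0.723, 0.691, 0.001, 0.001]
contact_force: [0.4, 0.1, -0.7]
opening: 0.944
finger_force: 0.0
```

```bash
python3 - <<'E'
from h import *
s=snap('side'); im=s['pixels'][200:300,320:440,::-1]; cv2.imwrite('pics/s4.png',cv2.resize(im,None,fx=5,fy=5,interpolation=cv2.INTER_CUBIC))
find('side',s,['pin','small0'])
t=snap('top');find('top',t,['pin','small0','mid0'])
W=cloud(s);V=cloud(t)
print(disc(W,.626,.1135,.071,0,win=.035),disc(V,.626,.1135,.0725,0,win=.035))
go(.6265,.1135,.062)
E
```

```text
side pin [ 0.612 -0.096  0.047] 0.54
side small0 [0.622 0.102 0.067] 0.92
side small0 [0.628 0.178 0.075] 0.54
side small0 [0.465 0.183 0.064] 0.3
top pin [ 0.585 -0.21   0.088] 0.61
top small0 [0.635 0.195 0.072] 0.64
top mid0 [0.433 0.002 0.063] 0.88
top mid0 [ 0.437 -0.209  0.06 ] 0.81
(array([6.265e-01, 1.122e-01, 2.560e-02, 7.100e-02, 2.220e+02]), array([0.6251, 0.1103, 0.0708])) None
dp [ 43.9 -14.4 169.2] twist [ 0.001  0.001 -0.004] from [0.6387 0.0692 0.2313] open 0.999
```

View pics/s4.png

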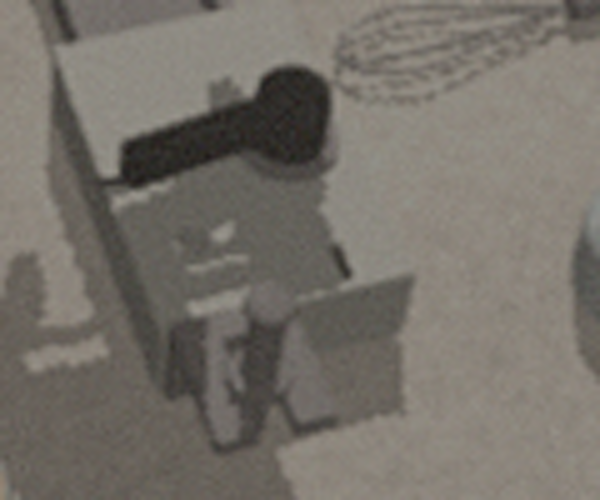

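Picture: the pin hangs upright in the notch at (262,310), the bore is empty at (205,238), and the handle is off. Next is the small pot in well 1.

step_arm(
  motion=[
    {"dp":[44,-14.4,20],"twist":[0,0,-0.004],"hand":1},
    {"dp":[44,-14.4,70],"twist":[0,0,-0.004],"hand":1},
    {"dp":[44,-14.4,120],"twist":[0,0,-0.004],"hand":1},
    {"dp":[44,-14.4,150],"twist":[0,0,-0.004],"hand":1},
    {"dp":[44,-14.4,171],"twist":[0,0,-0.004],"hand":1},
  ],
)

```text
clock: 11.7
tool_pos: [0.6261, 0.1141, 0.0584]
eef_rot: [0.723, 0.691, -0.001, 0.0]
contact_force: [0.2, 0.2, 0.5]
opening: 0.998
finger_force: 0.0
```

step_arm(
  motion=[
    {"dp":[0,0,0],"twist":[0,0,0],"hand":0},
    {"dp":[0,0,0],"twist":[0,0,0],"hand":-0.5},
    {"dp":[0,0,0],"twist":[0,0,0],"hand":-1},
    {"dp":[0,0,0],"twist":[0,0,0],"hand":-1},
    {"dp":[0,0,0],"twist":[0,0,0],"hand":-1},
  ],
  force=30,
)

```text
clock: 12.32
tool_pos: [0.6263, 0.1165, 0.0606]
eef_rot: [0.722, 0.692, 0.0, 0.0]
contact_force: [-1.5, -0.6, 6.3]
opening: 0.56
finger_force: 30.0
```

```bash
python3 - <<'E'
from h import *
t=snap('top'); W=cloud(t); hsv=cv2.cvtColor(t['pixels'],cv2.COLOR_RGB2HSV)
m=(hsv[...,1]>80)&mask(W,.4,.66,-.55,-.25,-.004,.012)
m=cv2.morphologyEx(m.astype(np.uint8),cv2.MORPH_OPEN,np.ones((3,3)))>0
print(m.sum(),cv2.minAreaRect(W[m][:,:2].astype(np.float32)))
go(.525,-.36,.16); print(r.get_state()['contact_force'])
E
```

```text
2387 ((0.5233813524246216, -0.3930090665817261), (0.13021720945835114, 0.18111547827720642), 3.1802213191986084)
dp [-480.2  -81.2  -99.6] twist [ 0.001 -0.     0.002] from [0.6264 0.1164 0.0606] open 0.562
[-1.47080917 -0.20348472  5.47265499]
```

step_arm(
  motion=[
    {"dp":[0,0,-20],"twist":[0,0,0],"hand":-1},
    {"dp":[0,0,-50],"twist":[0,0,0],"hand":-1},
    {"dp":[0,0,-90],"twist":[0,0,0],"hand":-1},
    {"dp":[-20,0,-130],"twist":[0,0,0],"hand":-1},
    {"dp":[-60,-10,-140],"twist":[0,0,0],"hand":-1},
  ],
)

```text
clock: 13.0
tool_pos: [0.616, 0.0587, 0.2036]
eef_rot: [0.72, 0.693, 0.004, 0.002]
contact_force: [-0.2, -0.1, -2.3]
opening: 0.56
finger_force: 30.0
```

step_arm(
  motion=[
    {"dp":[-50,-10,0],"twist":[0,0,0],"hand":-1},
    {"dp":[-105,-20,0],"twist":[0,0,0],"hand":-1},
    {"dp":[-160,-30,0],"twist":[0,0,0],"hand":-1},
    {"dp":[-215,-40,0],"twist":[0,0,0],"hand":-1},
    {"dp":[-270,-50,0],"twist":[0,0,0],"hand":-1},
  ],
)

```text
clock: 13.62
tool_pos: [0.5519, -0.2127, 0.2007]
eef_rot: [0.722, 0.692, 0.0, 0.001]
contact_force: [0.5, -0.2, -1.8]
opening: 0.56
finger_force: 30.0
```

step_arm(
  motion=[
    {"dp":[-50,-5,0],"twist":[0,0,0],"hand":-1},
    {"dp":[-100,-15,0],"twist":[0,0,0],"hand":-1},
    {"dp":[-137,-20,30],"twist":[0,0,0],"hand":-1},
    {"dp":[-137,-20,60],"twist":[0,0,0],"hand":-1},
    {"dp":[-137,-20,60],"twist":[0,0,0],"hand":-1},
  ],
)

```text
clock: 14.25
tool_pos: [0.5249, -0.3463, 0.1383]
eef_rot: [0.722, 0.692, -0.001, -0.002]
contact_force: [0.3, 0.9, -0.6]
opening: 0.562
finger_force: 30.0
```

```bash
python3 - <<'E'
from h import *
go(.523,-.35,.048); print(r.get_state()['finger_force'])
s=snap('side'); find('side',s,['small0','mid0'])
E
```

```text
dp [-4.  -1.4 90.3] twist [-0.004 -0.002  0.002] from [ 0.5249 -0.3463  0.1383] open 0.562
30.000105500221252
side small0 [ 0.438 -0.126  0.069] 0.65
side small0 [ 0.523 -0.364  0.148] 0.6
side mid0 [ 0.438 -0.233  0.058] 0.87
side mid0 [ 0.433 -0.01   0.057] 0.62
```

step_arm(
  motion=[
    {"dp":[-4,-1,30],"twist":[0,0,0],"hand":-1},
    {"dp":[-4,-1,60],"twist":[0,0,0],"hand":-1},
    {"dp":[-4,-1,80],"twist":[0,0,0],"hand":-1},
    {"dp":[-4,-1,87],"twist":[0,0,0],"hand":-1},
    {"dp":[-4,-1,90],"twist":[0,0,0],"hand":-1},
  ],
)

```text
clock: 15.02
tool_pos: [0.5261, -0.351, 0.0501]
eef_rot: [0.722, 0.692, 0.0, 0.001]
contact_force: [-0.2, -0.1, -2.2]
opening: 0.557
finger_force: 30.0
```

step_arm(
  motion=[
    {"dp":[0,0,1],"twist":[0,0,0],"hand":-1},
    {"dp":[0,0,2],"twist":[0,0,0],"hand":-1},
    {"dp":[0,0,2],"twist":[0,0,0],"hand":-1},
  ],
)

```text
clock: 15.4
tool_pos: [0.5256, -0.351, 0.048]
eef_rot: [0.722, 0.692, 0.0, 0.0]
contact_force: [0.2, 0.2, -1.7]
opening: 0.56
finger_force: 30.0
```

step_arm(
  motion=[
    {"dp":[0,0,1],"twist":[0,0,0],"hand":-1},
    {"dp":[0,0,2],"twist":[0,0,0],"hand":-1},
    {"dp":[0,0,2],"twist":[0,0,0],"hand":-1},
  ],
)

```text
clock: 15.78
tool_pos: [0.5256, -0.351, 0.0466]
eef_rot: [0.722, 0.692, 0.0, 0.0]
contact_force: [-0.7, -0.1, 6.8]
opening: 0.558
finger_force: 30.0
```

step_arm(
  motion=[
    {"dp":[0,0,0],"twist":[0,0,0],"hand":0.4},
    {"dp":[0,0,0],"twist":[0,0,0],"hand":0.7},
    {"dp":[0,0,0],"twist":[0,0,0],"hand":1},
    {"dp":[0,0,-50],"twist":[0,0,0],"hand":1},
    {"dp":[0,0,-100],"twist":[0,0,0],"hand":1},
  ],
)

```text
clock: 16.4
tool_pos: [0.5251, -0.3506, 0.146]
eef_rot: [0.722, 0.692, -0.0, -0.001]
contact_force: [1.3, -0.6, -0.7]
opening: 0.998
finger_force: 0.0
```

step_arm(
  motion=[
    {"dp":[0,0,-50],"twist":[0,0,0],"hand":1},
    {"dp":[60,10,-50],"twist":[0,0,0],"hand":1},
    {"dp":[120,30,-50],"twist":[0,0,0],"hand":1},
    {"dp":[180,40,-50],"twist":[0,0,0],"hand":1},
    {"dp":[240,50,-50],"twist":[0,0,0],"hand":1},
  ],
)

```text
clock: 17.02
tool_pos: [0.5859, -0.1112, 0.1956]
eef_rot: [0.722, 0.692, 0.0, 0.0]
contact_force: [0.8, -0.1, -0.9]
opening: 0.998
finger_force: 0.0
```

step_arm(
  motion=[
    {"dp":[60,10,0],"twist":[0,0,0],"hand":1},
    {"dp":[120,20,0],"twist":[0,0,0],"hand":1},
    {"dp":[180,30,0],"twist":[0,0,0],"hand":1},
    {"dp":[230,30,0],"twist":[0,0,0],"hand":1},
    {"dp":[230,30,0],"twist":[0,0,0],"hand":1},
  ],
)

```text
clock: 17.65
tool_pos: [0.6244, 0.1227, 0.1953]
eef_rot: [0.719, 0.695, 0.001, -0.002]
contact_force: [-0.8, -0.3, -0.3]
opening: 0.996
finger_force: 0.0
```

```bash
python3 - <<'E'
from h import *
s=snap('side');t=snap('top'); W=cloud(s); V=cloud(t)
print('placed',disc(W,.525,-.351,.057,0,tol=.004,win=.035),disc(V,.525,-.351,.058,0,tol=.004,win=.035))
print('w0',disc(W,.635,.182,.071,0,win=.033),disc(V,.635,.182,.0725,0,win=.033))
go(.6355,.183,.060); print(r.get_state()['contact_force'])
E
```

```text
placed (array([ 5.257e-01, -3.535e-01,  2.510e-02,  5.800e-02,  4.990e+02]), array([ 0.5255, -0.355 ,  0.0578])) (array([ 5.264e-01, -3.516e-01,  2.490e-02,  5.820e-02,  1.800e+02]), array([ 0.5259, -0.3513,  0.0583]))
w0 (array([6.351e-01, 1.806e-01, 2.490e-02, 7.080e-02, 1.980e+02]), array([0.6347, 0.1789, 0.0708])) None
dp [ 68.3   7.9 135.3] twist [-0.     0.001  0.003] from [0.6249 0.1152 0.1954] open 1.0
[-0.11282603 -0.21522651 -0.38377929]
```

step_arm(
  motion=[
    {"dp":[30,8,0],"twist":[0,0,0],"hand":1},
    {"dp":[67.5,8,20],"twist":[0,0,0],"hand":1},
    {"dp":[67.5,8,60],"twist":[0,0,0],"hand":1},
    {"dp":[67.5,8,110],"twist":[0,0,0],"hand":1},
    {"dp":[67.5,8,134],"twist":[0,0,0],"hand":1},
  ],
)

```text
clock: 18.38
tool_pos: [0.6348, 0.1787, 0.0589]
eef_rot: [0.723, 0.691, -0.002, -0.0]
contact_force: [0.5, 0.3, 0.3]
opening: 0.998
finger_force: 0.0
```

step_arm(
  motion=[
    {"dp":[0,0,0],"twist":[0,0,0],"hand":0.5},
    {"dp":[0,0,0],"twist":[0,0,0],"hand":-0.2},
    {"dp":[0,0,0],"twist":[0,0,0],"hand":-1},
    {"dp":[0,0,0],"twist":[0,0,0],"hand":-1},
    {"dp":[0,0,0],"twist":[0,0,0],"hand":-1},
  ],
  force=30,
)

```text
clock: 19.0
tool_pos: [0.6361, 0.1825, 0.0628]
eef_rot: [0.722, 0.692, 0.0, 0.0]
contact_force: [-2.7, -0.4, 6.4]
opening: 0.557
finger_force: 30.0
```

step_arm(
  motion=[
    {"dp":[0,0,-20],"twist":[0,0,0],"hand":-1},
    {"dp":[0,0,-50],"twist":[0,0,0],"hand":-1},
    {"dp":[0,0,-90],"twist":[0,0,0],"hand":-1},
    {"dp":[-20,0,-130],"twist":[0,0,0],"hand":-1},
    {"dp":[-60,-10,-140],"twist":[0,0,0],"hand":-1},
  ],
)

```text
clock: 19.62
tool_pos: [0.6258, 0.125, 0.2059]
eef_rot: [0.721, 0.693, 0.004, 0.002]
contact_force: [0.5, -0.5, -1.4]
opening: 0.558
finger_force: 30.0
```

step_arm(
  motion=[
    {"dp":[-50,-10,0],"twist":[0,0,0],"hand":-1},
    {"dp":[-105,-20,0],"twist":[0,0,0],"hand":-1},
    {"dp":[-160,-30,0],"twist":[0,0,0],"hand":-1},
    {"dp":[-215,-40,0],"twist":[0,0,0],"hand":-1},
    {"dp":[-270,-50,0],"twist":[0,0,0],"hand":-1},
  ],
)

```text
clock: 20.25
tool_pos: [0.562, -0.1466, 0.2028]
eef_rot: [0.722, 0.692, 0.0, 0.001]
contact_force: [-0.0, 0.1, -1.9]
opening: 0.563
finger_force: 30.0
```

```bash
python3 - <<'E'
from h import *
go(.518,-.432,.16); print(r.get_state()['finger_force'])
E
```

```text
dp [-287.   -32.1   42.9] twist [0.002 0.    0.003] from [ 0.562  -0.1466  0.2028] open 0.563
30.001153517514467
```

step_arm(
  motion=[
    {"dp":[-60,-7,0],"twist":[0,0,0],"hand":-1},
    {"dp":[-120,-14,0],"twist":[0,0,0],"hand":-1},
    {"dp":[-180,-21,0],"twist":[0,0,0],"hand":-1},
    {"dp":[-240,-28,0],"twist":[0,0,0],"hand":-1},
    {"dp":[-287,-32,0],"twist":[0,0,0],"hand":-1},
  ],
)

```text
clock: 20.88
tool_pos: [0.5167, -0.4336, 0.2028]
eef_rot: [0.723, 0.691, -0.001, 0.001]
contact_force: [0.8, 0.4, -1.3]
opening: 0.56
finger_force: 30.0
```

step_arm(
  motion=[
    {"dp":[0,0,40],"twist":[0,0,0],"hand":-1},
    {"dp":[0,0,90],"twist":[0,0,0],"hand":-1},
    {"dp":[0,0,130],"twist":[0,0,0],"hand":-1},
    {"dp":[0,0,145],"twist":[0,0,0],"hand":-1},
    {"dp":[0,0,149],"twist":[0,0,0],"hand":-1},
  ],
)

```text
clock: 21.5
tool_pos: [0.5184, -0.4304, 0.053]
eef_rot: [0.722, 0.692, -0.0, 0.0]
contact_force: [0.7, -0.3, -1.3]
opening: 0.562
finger_force: 30.0
```

step_arm(
  motion=[
    {"dp":[0,0,2],"twist":[0,0,0],"hand":-1},
    {"dp":[0,0,3],"twist":[0,0,0],"hand":-1},
    {"dp":[0,0,3],"twist":[0,0,0],"hand":-1},
  ],
)

```text
clock: 21.88
tool_pos: [0.5186, -0.4305, 0.0505]
eef_rot: [0.722, 0.692, 0.0, 0.001]
contact_force: [-0.7, 0.1, -1.2]
opening: 0.558
finger_force: 30.0
```

step_arm(
  motion=[
    {"dp":[0,0,1.5],"twist":[0,0,0],"hand":-1},
    {"dp":[0,0,2.5],"twist":[0,0,0],"hand":-1},
    {"dp":[0,0,2.5],"twist":[0,0,0],"hand":-1},
  ],
)

```text
clock: 22.25
tool_pos: [0.5185, -0.4304, 0.0488]
eef_rot: [0.722, 0.692, 0.0, 0.001]
contact_force: [-1.9, 2.5, 8.2]
opening: 0.558
finger_force: 30.0
```

step_arm(
  motion=[
    {"dp":[0,0,0],"twist":[0,0,0],"hand":0.4},
    {"dp":[0,0,0],"twist":[0,0,0],"hand":0.7},
    {"dp":[0,0,0],"twist":[0,0,0],"hand":1},
    {"dp":[0,0,-50],"twist":[0,0,0],"hand":1},
    {"dp":[0,0,-110],"twist":[0,0,0],"hand":1},
  ],
)

```text
clock: 22.88
tool_pos: [0.5173, -0.4295, 0.1568]
eef_rot: [0.722, 0.692, -0.0, -0.002]
contact_force: [-0.6, -1.5, 0.0]
opening: 1.001
finger_force: 0.0
```

step_arm(
  motion=[
    {"dp":[0,0,-40],"twist":[0,0,0],"hand":1},
    {"dp":[60,-15,-40],"twist":[0,0,0],"hand":1},
    {"dp":[120,-30,-40],"twist":[0,0,0],"hand":1},
    {"dp":[120,-30,-40],"twist":[0,0,0],"hand":1},
    {"dp":[120,-30,-40],"twist":[0,0,0],"hand":1},
  ],
)

```text
clock: 23.5
tool_pos: [0.4936, -0.3097, 0.1973]
eef_rot: [0.722, 0.692, -0.0, 0.001]
contact_force: [0.2, -1.8, -0.1]
opening: 0.999
finger_force: 0.0
```

```bash
python3 - <<'E'
from h import *
s=snap('side','s5.png');t=snap('top','t5.png'); W=cloud(s); V=cloud(t)
find('side',s,['small0','mid0']); find('top',t,['small0','mid0'])
print('placed',disc(W,.5186,-.4305,.057,0,tol=.004,win=.035),disc(V,.5186,-.4305,.058,0,tol=.004,win=.035))
for x,y in [(.4355,.0035),(.441,-.218)]:
    print('mid',disc(W,x,y,.0615,0,win=.038),disc(V,x,y,.0628,0,win=.038))
go(.441,-.218,.042); print(r.get_state()['contact_force'])
E
```

```text
side small0 [ 0.667 -0.12   0.049] 0.66
side small0 [ 0.52  -0.358  0.062] 0.62
side mid0 [ 0.433 -0.01   0.056] 0.88
side mid0 [ 0.423 -0.24   0.034] 0.63
top mid0 [0.433 0.006 0.064] 0.66
top mid0 [ 0.436 -0.209  0.058] 0.61
top mid0 [ 0.619 -0.015  0.049] 0.2
placed (array([ 5.194e-01, -4.300e-01,  2.510e-02,  5.810e-02,  5.840e+02]), array([ 0.5188, -0.4303,  0.0579])) None
mid (array([4.354e-01, 2.800e-03, 3.090e-02, 6.130e-02, 4.110e+02]), array([0.435 , 0.0009, 0.0612])) (array([4.352e-01, 4.800e-03, 3.010e-02, 6.290e-02, 3.220e+02]), array([0.4348, 0.005 , 0.0629]))
mid (array([ 4.325e-01, -2.224e-01,  2.740e-02,  6.080e-02,  1.220e+02]), array([ 0.4197, -0.2232,  0.0608])) (array([ 4.406e-01, -2.169e-01,  3.000e-02,  6.270e-02,  3.320e+02]), array([ 0.4401, -0.2166,  0.0628]))
dp [ 89.8 -56.2 154.9] twist [0.    0.    0.001] from [ 0.4932 -0.3101  0.1969] open 1.001
[0.54064497 0.80111149 0.1142197 ]
```

View pics/s5.png

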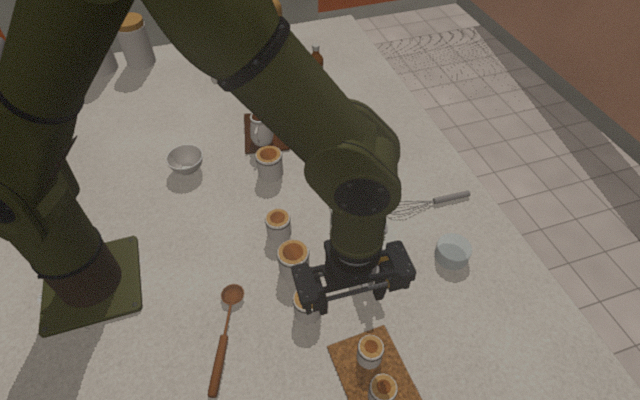

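Side view: both small pots stand on the mat at (370,350) and (382,387). Next is the middle pot at (0.441, −0.218).

step_arm(
  motion=[
    {"dp":[45,-56,0],"twist":[0,0,0],"hand":1},
    {"dp":[90,-56,20],"twist":[0,0,0],"hand":1},
    {"dp":[90,-56,70],"twist":[0,0,0],"hand":1},
    {"dp":[90,-56,110],"twist":[0,0,0],"hand":1},
    {"dp":[90,-56,110],"twist":[0,0,0],"hand":1},
  ],
)

```text
clock: 24.42
tool_pos: [0.4397, -0.2163, 0.085]
eef_rot: [0.722, 0.692, -0.001, -0.002]
contact_force: [0.6, 0.9, 1.1]
opening: 1.001
finger_force: 0.0
```

```bash
python3 - <<'E'
from h import *
go(.4408,-.218,.042)
E
```

```text
dp [-1.7  1.4 43. ] twist [-0.005 -0.002  0.002] from [ 0.4397 -0.2163  0.085 ] open 1.001
```

step_arm(
  motion=[
    {"dp":[0,0,25],"twist":[0,0,0],"hand":1},
    {"dp":[0,0,44],"twist":[0,0,0],"hand":1},
    {"dp":[0,0,44],"twist":[0,0,0],"hand":1},
  ],
)

```text
clock: 24.8
tool_pos: [0.4413, -0.2172, 0.0436]
eef_rot: [0.722, 0.692, 0.0, 0.0]
contact_force: [0.6, -0.4, -0.3]
opening: 1.001
finger_force: 0.0
```

step_arm(
  motion=[
    {"dp":[0,0,0],"twist":[0,0,0],"hand":0.5},
    {"dp":[0,0,0],"twist":[0,0,0],"hand":0},
    {"dp":[0,0,0],"twist":[0,0,0],"hand":-1},
    {"dp":[0,0,0],"twist":[0,0,0],"hand":-1},
    {"dp":[0,0,0],"twist":[0,0,0],"hand":-1},
  ],
  force=35,
)

```text
clock: 25.42
tool_pos: [0.4406, -0.2168, 0.0438]
eef_rot: [0.722, 0.692, -0.0, -0.0]
contact_force: [-1.3, 0.3, 6.7]
opening: 0.676
finger_force: 35.0
```

```bash
python3 - <<'E'
from h import *
st=r.get_state(); print(st['finger_force'],st['contact_force'])
w=wl(0,.011); print(w); go(*w,.2)
E
```

```text
34.986052728490904 [-1.29084367  0.28609843  6.70579646]
[0.62688934 0.03698911]
dp [ 261.4  175.3 -156.4] twist [-0.001  0.     0.002] from [ 0.4406 -0.2168  0.0438] open 0.676
```

step_arm(
  motion=[
    {"dp":[0,0,-30],"twist":[0,0,0],"hand":-1},
    {"dp":[0,0,-80],"twist":[0,0,0],"hand":-1},
    {"dp":[0,0,-130],"twist":[0,0,0],"hand":-1},
    {"dp":[20,10,-160],"twist":[0,0,0],"hand":-1},
    {"dp":[60,40,-160],"twist":[0,0,0],"hand":-1},
  ],
)

```text
clock: 26.05
tool_pos: [0.4835, -0.1605, 0.2056]
eef_rot: [0.724, 0.69, 0.0, 0.002]
contact_force: [1.2, 0.2, -2.4]
opening: 0.676
finger_force: 35.0
```

step_arm(
  motion=[
    {"dp":[45,30,0],"twist":[0,0,0],"hand":-1},
    {"dp":[90,60,0],"twist":[0,0,0],"hand":-1},
    {"dp":[135,90,0],"twist":[0,0,0],"hand":-1},
    {"dp":[175,118,0],"twist":[0,0,0],"hand":-1},
    {"dp":[201,135,0],"twist":[0,0,0],"hand":-1},
  ],
)

```text
clock: 26.68
tool_pos: [0.6275, 0.0399, 0.2027]
eef_rot: [0.721, 0.693, 0.0, -0.001]
contact_force: [0.8, 0.0, -1.8]
opening: 0.675
finger_force: 35.0
```

step_arm(
  motion=[
    {"dp":[0,0,30],"twist":[0,0,0],"hand":-1},
    {"dp":[0,0,50],"twist":[0,0,0],"hand":-1},
    {"dp":[0,0,70],"twist":[0,0,0],"hand":-1},
    {"dp":[0,0,80],"twist":[0,0,0],"hand":-1},
    {"dp":[0,0,80],"twist":[0,0,0],"hand":-1},
  ],
)

```text
clock: 27.3
tool_pos: [0.6262, 0.0367, 0.1225]
eef_rot: [0.722, 0.692, -0.001, -0.001]
contact_force: [-0.4, -0.6, -1.6]
opening: 0.671
finger_force: 35.0
```

```bash
python3 - <<'E'
from h import *
st=r.get_state(); print(st['finger_force'],st['contact_force'])
go(.6269,.0382,.064)
s=snap('side'); im=s['pixels'][130:250,280:424,::-1]; cv2.imwrite('pics/s6.png',cv2.resize(im,None,fx=4.5,fy=4.5,interpolation=cv2.INTER_CUBIC))
find('side',s,['mid0'])
E
```

```text
34.98053206480108 [-0.44367285 -0.56375301 -1.5917176 ]
dp [ 1.5  0.7 58.5] twist [-0.002  0.     0.003] from [0.6262 0.0367 0.1225] open 0.671
side mid0 [0.624 0.015 0.126] 0.76
side mid0 [ 0.39  -0.024  0.059] 0.75
```

View pics/s6.png

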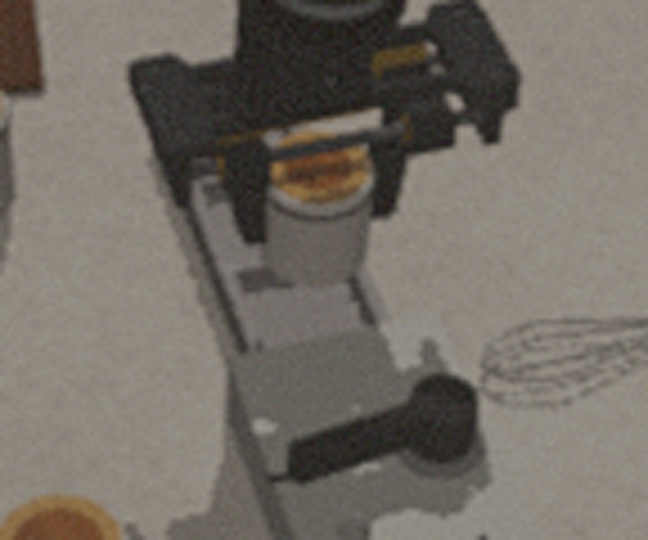

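The pot hangs upright over well 2 at (320,230). The other middle pot has been knocked to about (0.39, −0.02). I'll lower this one.

step_arm(
  motion=[
    {"dp":[1,0.5,15],"twist":[0,0,0],"hand":-1},
    {"dp":[1,0.5,30],"twist":[0,0,0],"hand":-1},
    {"dp":[1,0.5,40],"twist":[0,0,0],"hand":-1},
    {"dp":[1,0.5,46],"twist":[0,0,0],"hand":-1},
    {"dp":[1,0.5,50],"twist":[0,0,0],"hand":-1},
  ],
)

```text
clock: 28.02
tool_pos: [0.6273, 0.0376, 0.0727]
eef_rot: [0.722, 0.692, -0.0, -0.0]
contact_force: [0.2, 0.5, -2.5]
opening: 0.672
finger_force: 35.0
```

step_arm(
  motion=[
    {"dp":[0,0,3],"twist":[0,0,0],"hand":-1},
    {"dp":[0,0,5],"twist":[0,0,0],"hand":-1},
    {"dp":[0,0,7],"twist":[0,0,0],"hand":-1},
    {"dp":[0,0,7],"twist":[0,0,0],"hand":-1},
  ],
)

```text
clock: 28.52
tool_pos: [0.6274, 0.0377, 0.0661]
eef_rot: [0.722, 0.692, 0.0, -0.0]
contact_force: [-0.8, -0.2, -1.9]
opening: 0.671
finger_force: 35.0
```

Inside the well with no side force; a little further, then release.

step_arm(
  motion=[
    {"dp":[0,0,2],"twist":[0,0,0],"hand":-1},
    {"dp":[0,0,3.5],"twist":[0,0,0],"hand":-1},
    {"dp":[0,0,3.5],"twist":[0,0,0],"hand":-1},
  ],
)

```text
clock: 28.9
tool_pos: [0.6276, 0.0377, 0.0639]
eef_rot: [0.722, 0.692, 0.0, 0.0]
contact_force: [-1.7, 0.4, 6.7]
opening: 0.674
finger_force: 35.0
```

step_arm(
  motion=[
    {"dp":[0,0,0],"twist":[0,0,0],"hand":0.5},
    {"dp":[0,0,0],"twist":[0,0,0],"hand":0.8},
    {"dp":[0,0,0],"twist":[0,0,0],"hand":1},
    {"dp":[0,0,-50],"twist":[0,0,0],"hand":1},
    {"dp":[0,0,-110],"twist":[0,0,0],"hand":1},
  ],
)

```text
clock: 29.52
tool_pos: [0.6264, 0.0376, 0.1725]
eef_rot: [0.722, 0.692, -0.001, -0.001]
contact_force: [0.8, 0.5, 0.8]
opening: 1.002
finger_force: 0.0
```

step_arm(
  motion=[
    {"dp":[30,0,-20],"twist":[0,0,0],"hand":1},
    {"dp":[80,0,-20],"twist":[0,0,0],"hand":1},
    {"dp":[120,0,-20],"twist":[0,0,0],"hand":1},
    {"dp":[120,0,-20],"twist":[0,0,0],"hand":1},
  ],
)

```text
clock: 30.02
tool_pos: [0.6316, 0.1632, 0.1924]
eef_rot: [0.719, 0.695, 0.001, -0.001]
contact_force: [-0.3, -0.4, -0.1]
opening: 1.004
finger_force: 0.0
```

```bash
python3 - <<'E'
from h import *
s=snap('side','s7.png');t=snap('top','t7.png'); W=cloud(s); V=cloud(t)
find('side',s,['mid0','big0']); find('top',t,['mid0','big0'])
print('well2',disc(W,.627,.037,.082,0,win=.038,tol=.008),disc(V,.627,.037,.082,0,tol=.008,win=.038))
for x,y in [(.393,-.02)]:
    print('mid',disc(W,x,y,.0615,0,win=.05),disc(V,x,y,.0628,0,win=.05))
E
```

```text
side mid0 [0.622 0.017 0.074] 0.88
side mid0 [ 0.388 -0.024  0.059] 0.81
side big0 [0.464 0.183 0.063] 0.91
side big0 [ 0.438 -0.127  0.07 ] 0.8
side big0 [ 0.386 -0.022  0.06 ] 0.3
top mid0 [ 0.384 -0.007  0.063] 0.58
top big0 [ 0.439 -0.106  0.073] 0.78
well2 (array([6.289e-01, 3.360e-02, 3.140e-02, 8.130e-02, 3.700e+02]), array([0.6267, 0.0318, 0.081 ])) (array([6.277e-01, 3.670e-02, 3.070e-02, 8.280e-02, 3.330e+02]), array([0.6271, 0.0365, 0.0827]))
mid (array([ 3.888e-01, -8.500e-03,  3.100e-02,  6.130e-02,  4.270e+02]), array([ 0.3887, -0.011 ,  0.0611])) (array([ 3.893e-01, -6.700e-03,  2.990e-02,  6.260e-02,  3.410e+02]), array([ 0.3887, -0.0068,  0.0626]))
```

View pics/t7.png

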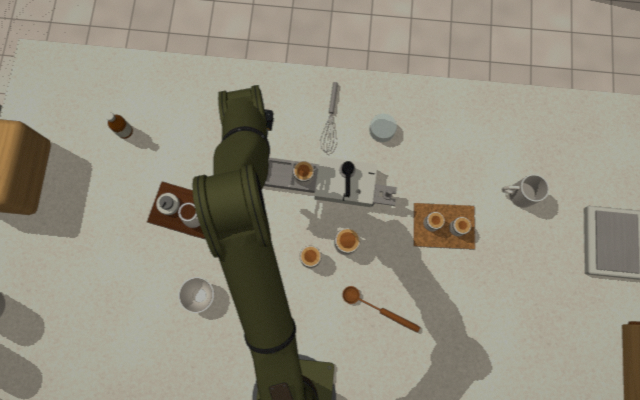

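Top view: one middle pot sits in well 2 at (303,171). The other has shifted to (310,257), which is (0.389, −0.008). I'll try to reach it there.

```bash
python3 - <<'E'
from h import *
go(.389,-.0076,.12); print(r.get_state()['q'])
E
```

```text
dp [-173.6 -236.1   72.8] twist [-0.     0.001 -0.   ] from [0.6326 0.1554 0.1926] open 1.005
[-0.332525    0.80209272  0.03847612  1.55019999 -0.03731361  0.79051129
 -0.32417524]
```

step_arm(
  motion=[
    {"dp":[-37,-50,0],"twist":[0,0,0],"hand":1},
    {"dp":[-74,-100,0],"twist":[0,0,0],"hand":1},
    {"dp":[-110,-150,0],"twist":[0,0,0],"hand":1},
    {"dp":[-147,-200,20],"twist":[0,0,0],"hand":1},
    {"dp":[-173.6,-236,40],"twist":[0,0,0],"hand":1},
  ],
)

```text
clock: 30.95
tool_pos: [0.3876, -0.008, 0.1531]
eef_rot: [0.723, 0.691, 0.0, 0.001]
contact_force: [0.1, -0.2, -1.1]
opening: 1.002
finger_force: 0.0
```

step_arm(
  motion=[
    {"dp":[0,0,20],"twist":[0,0,0],"hand":1},
    {"dp":[0,0,33],"twist":[0,0,0],"hand":1},
    {"dp":[0,0,33],"twist":[0,0,0],"hand":1},
  ],
)

```text
clock: 31.32
tool_pos: [0.3906, -0.006, 0.1198]
eef_rot: [0.722, 0.692, -0.0, -0.0]
contact_force: [0.2, -0.2, 0.8]
opening: 1.001
finger_force: 0.0
```

```bash
python3 - <<'E'
from h import *
go(.389,-.0076,.042); print(r.get_state()['q'].round(2))
E
```

```text
dp [-1.7 -1.5 77.8] twist [-0.001 -0.     0.002] from [ 0.3906 -0.006   0.1198] open 1.001
[-0.1   0.73 -0.    2.37  0.05  0.04 -0.2 ]
```

step_arm(
  motion=[
    {"dp":[0,0,15],"twist":[0,0,0],"hand":1},
    {"dp":[0,0,30],"twist":[0,0,0],"hand":1},
    {"dp":[0,0,30],"twist":[0,0,0],"hand":1},
  ],
)

```text
clock: 31.7
tool_pos: [0.3938, -0.0073, 0.1037]
eef_rot: [0.721, 0.692, -0.007, -0.004]
contact_force: [-0.2, -0.2, -0.1]
opening: 1.001
finger_force: 0.0
```

```bash
python3 - <<'E'
from h import *
go(.389,-.0076,.042); print(r.get_state()['q'].round(3))
E
```

```text
dp [-0.2 -3.8 61.8] twist [-0.016  0.005  0.003] from [ 0.3938 -0.0073  0.1037] open 1.001
[-0.07   0.765 -0.049  2.359  0.807  0.051 -0.954]
```

step_arm(
  motion=[
    {"dp":[0,5,-30],"twist":[0,0,0],"hand":1},
    {"dp":[0,10,-50],"twist":[0,0,0],"hand":1},
    {"dp":[0,10,-50],"twist":[0,0,0],"hand":1},
    {"dp":[0,10,-50],"twist":[0,0,0],"hand":1},
  ],
)

```text
clock: 32.2
tool_pos: [0.4035, -0.0079, 0.153]
eef_rot: [0.722, 0.692, -0.008, -0.005]
contact_force: [-0.8, -0.5, 0.2]
opening: 1.001
finger_force: 0.0
```

```bash
python3 - <<'E'
from h import *
go(.4005,-.0076,.042); print(r.get_state()['q'].round(3))
E
```

```text
dp [  0.8  -1.  111.1] twist [-0.018  0.006  0.003] from [ 0.4035 -0.0079  0.153 ] open 1.001
[ 0.113  0.659 -0.331  2.289  0.713  0.312 -0.887]
```

step_arm(
  motion=[
    {"dp":[0.8,-1,15],"twist":[-0.018,0.006,0.003],"hand":1},
    {"dp":[0.8,-1,30],"twist":[-0.018,0.006,0.003],"hand":1},
    {"dp":[0.8,-1,45],"twist":[-0.018,0.006,0.003],"hand":1},
    {"dp":[0.8,-1,45],"twist":[-0.018,0.006,0.003],"hand":1},
  ],
)

```text
clock: 32.7
tool_pos: [0.4006, -0.0069, 0.1071]
eef_rot: [0.722, 0.692, -0.002, -0.001]
contact_force: [-0.3, -0.2, -0.1]
opening: 0.995
finger_force: 0.0
```

```bash
python3 - <<'E'
from h import *
go(.4005,-.0076,.042); print(r.get_state()['q'].round(3))
E
```

```text
dp [-0.6  0.2 65.1] twist [-0.004  0.001  0.002] from [ 0.4006 -0.0069  0.1071] open 0.995
[-0.053  0.757 -0.073  2.347  0.869  0.067 -1.017]
```

step_arm(
  motion=[
    {"dp":[0,1,10],"twist":[-0.004,0,0],"hand":1},
    {"dp":[0,1,20],"twist":[-0.004,0,0],"hand":1},
    {"dp":[0,1,20],"twist":[-0.004,0,0],"hand":1},
  ],
)

```text
clock: 33.08
tool_pos: [0.4028, -0.0071, 0.0882]
eef_rot: [0.723, 0.691, 0.002, 0.001]
contact_force: [-0.3, -0.4, -0.2]
opening: 0.998
finger_force: 0.0
```

```bash
python3 - <<'E'
from h import *
go(.4005,-.0076,.042); print(r.get_state()['q'].round(3))
E
```

```text
dp [-0.6 -2.5 46.2] twist [ 0.004 -0.     0.   ] from [ 0.4028 -0.0071  0.0882] open 0.998
[ 0.016  0.804 -0.182  2.352  1.655  0.132 -1.811]
```

step_arm(
  motion=[
    {"dp":[0,0,8],"twist":[0,0,0],"hand":1},
    {"dp":[0,0,16],"twist":[0,0,0],"hand":1},
    {"dp":[0,0,22],"twist":[0,0,0],"hand":1},
    {"dp":[0,0,22],"twist":[0,0,0],"hand":1},
  ],
)

```text
clock: 33.58
tool_pos: [0.4022, -0.0073, 0.066]
eef_rot: [0.723, 0.691, 0.001, 0.001]
contact_force: [-1.8, 0.2, 0.6]
opening: 0.998
finger_force: 0.7
```

```bash
python3 - <<'E'
from h import *
go(.4005,-.0076,.042); print(r.get_state()['q'].round(3),r.get_state()['contact_force'])
E
```

```text
dp [-0.4 -1.8 24. ] twist [ 0.002 -0.001 -0.   ] from [ 0.4022 -0.0073  0.066 ] open 0.998
[ 0.107  0.87  -0.331  2.353  1.785  0.257 -1.947] [-1.81712051  0.17137512  0.62897336]
```

step_arm(
  motion=[
    {"dp":[0,-2,0],"twist":[0,0,0],"hand":1},
    {"dp":[0,-2,8],"twist":[0,0,0],"hand":1},
    {"dp":[0,-2,15],"twist":[0,0,0],"hand":1},
    {"dp":[0,-2,22],"twist":[0,0,0],"hand":1},
    {"dp":[0,-2,22],"twist":[0,0,0],"hand":1},
  ],
)

```text
clock: 34.2
tool_pos: [0.4004, -0.007, 0.0435]
eef_rot: [0.723, 0.691, 0.001, 0.0]
contact_force: [0.1, 0.2, 0.4]
opening: 0.996
finger_force: 0.0
```

```bash
python3 - <<'E'
from h import *
go(.4005,-.0076,.042); print(r.get_state()['q'].round(3),r.get_state()['contact_force'])
s=snap('side'); find('side',s,['mid0']); W=cloud(s); print(disc(W,.389,-.0076,.0615,0,win=.05))
E
```

```text
dp [-0.6  0.1  1.5] twist [ 0.002 -0.001 -0.   ] from [ 0.4004 -0.007   0.0435] open 0.996
[ 0.158  0.938 -0.418  2.357  1.883  0.35  -2.045] [0.11403941 0.17227959 0.41304345]
side mid0 [0.624 0.021 0.075] 0.96
side mid0 [ 0.386 -0.025  0.053] 0.86
(array([ 3.803e-01, -1.290e-02,  3.840e-02,  6.130e-02,  3.500e+02]), array([ 0.3862, -0.0154,  0.061 ]))
```

step_arm(
  motion=[
    {"dp":[0,0,0],"twist":[0,0,0],"hand":0.8},
    {"dp":[0,0,0],"twist":[0,0,0],"hand":0.6},
    {"dp":[0,0,0],"twist":[0,0,0],"hand":0.45},
    {"dp":[0,0,0],"twist":[0,0,0],"hand":0.2},
    {"dp":[0,0,0],"twist":[0,0,0],"hand":-1},
  ],
  force=35,
)

```text
clock: 34.92
tool_pos: [0.4006, -0.007, 0.0442]
eef_rot: [0.723, 0.691, 0.001, 0.001]
contact_force: [-1.4, 0.2, 0.6]
opening: 0.671
finger_force: 35.0
```

step_arm(
  motion=[
    {"dp":[0,0,0],"twist":[0,0,0],"hand":-1},
    {"dp":[0,0,0],"twist":[0,0,0],"hand":-1},
    {"dp":[0,0,0],"twist":[0,0,0],"hand":-1},
  ],
)

```text
clock: 35.3
tool_pos: [0.4006, -0.007, 0.0442]
eef_rot: [0.723, 0.691, 0.001, 0.001]
contact_force: [-1.2, 0.2, 1.3]
opening: 0.675
finger_force: 35.0
```

```bash
python3 - <<'E'
from h import *
print(r.get_state()['q'].round(3),r.get_state()['contact_force'])
go(.44,-.0076,.06)
s=snap('side','s8.png'); im=s['pixels'][170:290,200:380,::-1]; cv2.imwrite('pics/s8.png',cv2.resize(im,None,fx=4,fy=4,interpolation=cv2.INTER_CUBIC))
E
```

```text
[ 0.158  0.936 -0.418  2.357  1.882  0.35  -2.044] [-1.18111844  0.19669365  1.32890099]
dp [  1.2  39.4 -15.6] twist [ 0.003 -0.001 -0.   ] from [ 0.4006 -0.007   0.0442] open 0.675
```

View pics/s8.png

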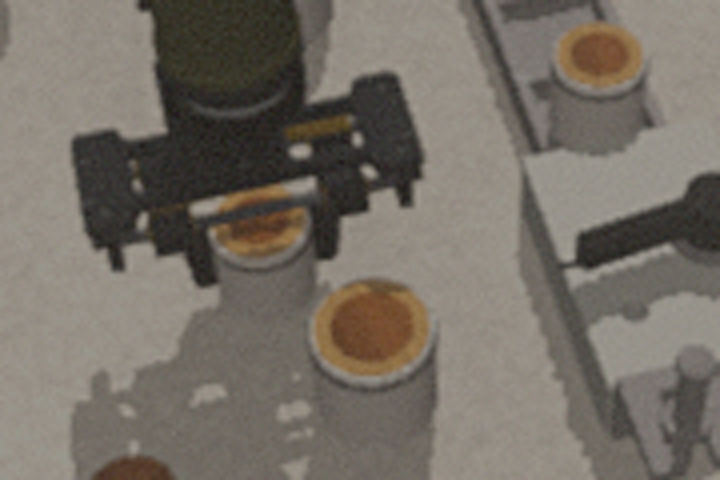

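The pot is held upright at (262,225). I'll lift it gently and move outward.

step_arm(
  motion=[
    {"dp":[0,5,-15],"twist":[0,0,0],"hand":-1},
    {"dp":[0,20,-30],"twist":[0,0,0],"hand":-1},
    {"dp":[0,35,-50],"twist":[0,0,0],"hand":-1},
    {"dp":[0,50,-70],"twist":[0,0,0],"hand":-1},
    {"dp":[0,50,-70],"twist":[0,0,0],"hand":-1},
  ],
)

```text
clock: 35.98
tool_pos: [0.4522, -0.0091, 0.1154]
eef_rot: [0.723, 0.691, 0.002, 0.002]
contact_force: [-0.3, -0.8, -2.7]
opening: 0.672
finger_force: 35.0
```

```bash
python3 - <<'E'
from h import *
print(r.get_state()['q'].round(3),r.get_state()['contact_force'],wl(0,.159))
go(*wl(0,.159),.2)
E
```

```text
[ 0.184  0.776 -0.429  2.191  0.957  0.364 -1.1  ] [-0.31847041 -0.81432584 -2.74261012] [0.63347317 0.1848426 ]
dp [202.1 172.7 -83.4] twist [ 0.006 -0.001 -0.001] from [ 0.4522 -0.0091  0.1154] open 0.672
```

step_arm(
  motion=[
    {"dp":[0,0,-30],"twist":[0,0,0],"hand":-1},
    {"dp":[10,10,-80],"twist":[0,0,0],"hand":-1},
    {"dp":[45,40,-83],"twist":[0,0,0],"hand":-1},
    {"dp":[85,72,-83],"twist":[0.006,0,0],"hand":-1},
    {"dp":[120,102,-83],"twist":[0.006,0,0],"hand":-1},
  ],
)

```text
clock: 36.6
tool_pos: [0.5586, 0.1069, 0.1978]
eef_rot: [0.723, 0.691, -0.001, -0.001]
contact_force: [0.7, 0.4, -3.2]
opening: 0.676
finger_force: 35.0
```

step_arm(
  motion=[
    {"dp":[35,30,0],"twist":[0,0,0],"hand":-1},
    {"dp":[70,60,0],"twist":[0,0,0],"hand":-1},
    {"dp":[83,71,0],"twist":[0,0,0],"hand":-1},
    {"dp":[83,71,0],"twist":[0,0,0],"hand":-1},
  ],
)

```text
clock: 37.1
tool_pos: [0.632, 0.1868, 0.1968]
eef_rot: [0.722, 0.692, -0.001, -0.002]
contact_force: [-0.7, 0.2, -2.4]
opening: 0.672
finger_force: 35.0
```

step_arm(
  motion=[
    {"dp":[0,0,30],"twist":[0,0,0],"hand":-1},
    {"dp":[0,0,60],"twist":[0,0,0],"hand":-1},
    {"dp":[0,0,85],"twist":[0,0,0],"hand":-1},
    {"dp":[0,0,85],"twist":[0,0,0],"hand":-1},
    {"dp":[0,0,85],"twist":[0,0,0],"hand":-1},
  ],
)

```text
clock: 37.72
tool_pos: [0.6321, 0.1854, 0.1136]
eef_rot: [0.723, 0.691, -0.0, -0.001]
contact_force: [-0.0, 1.0, -2.7]
opening: 0.677
finger_force: 35.0
```

```bash
python3 - <<'E'
from h import *
w=wl(0,.159); go(w[0],w[1]+.0006,.064)
st=r.get_state(); print(st['q'].round(3),st['contact_force'],st['finger_force'])
s=snap('side'); find('side',s,['mid0']); W=cloud(s); Q=W[mask(W,.58,.68,.12,.22,.125,.145)]; print(len(Q),Q.mean(0))
E
```

```text
dp [ 0.1  1.5 49.6] twist [-0.002 -0.001 -0.001] from [0.6321 0.1854 0.1136] open 0.677
[-0.047  0.979 -0.605  1.549  0.686  0.837 -0.964] [-2.17668109e-03  9.59214453e-01 -2.73088662e+00] 34.98794222250581
side mid0 [0.63  0.166 0.116] 0.65
side mid0 [ 0.608 -0.097  0.048] 0.6
side mid0 [0.624 0.023 0.075] 0.59
328 [0.63469396 0.1763595  0.13073064]
```

step_arm(
  motion=[
    {"dp":[0,1.2,15],"twist":[0,0,0],"hand":-1},
    {"dp":[0,1.2,28],"twist":[0,0,0],"hand":-1},
    {"dp":[0,1.2,35],"twist":[0,0,0],"hand":-1},
    {"dp":[0,1.2,41],"twist":[0,0,0],"hand":-1},
    {"dp":[0,1.2,41],"twist":[0,0,0],"hand":-1},
  ],
)

```text
clock: 38.45
tool_pos: [0.6326, 0.1857, 0.071]
eef_rot: [0.723, 0.691, -0.001, -0.002]
contact_force: [-1.0, -0.1, -2.0]
opening: 0.67
finger_force: 35.0
```

step_arm(
  motion=[
    {"dp":[0,0,3],"twist":[0,0,0],"hand":-1},
    {"dp":[0,0,5],"twist":[0,0,0],"hand":-1},
    {"dp":[0,0,7],"twist":[0,0,0],"hand":-1},
    {"dp":[0,0,7],"twist":[0,0,0],"hand":-1},
  ],
)

```text
clock: 38.95
tool_pos: [0.6329, 0.1858, 0.0646]
eef_rot: [0.723, 0.691, -0.001, -0.001]
contact_force: [0.3, -0.2, -2.2]
opening: 0.674
finger_force: 35.0
```

step_arm(
  motion=[
    {"dp":[0,0,1.5],"twist":[0,0,0],"hand":-1},
    {"dp":[0,0,2.5],"twist":[0,0,0],"hand":-1},
    {"dp":[0,0,2.5],"twist":[0,0,0],"hand":-1},
  ],
)

```text
clock: 39.33
tool_pos: [0.6329, 0.1859, 0.0644]
eef_rot: [0.723, 0.691, -0.001, -0.001]
contact_force: [-5.7, -2.1, 11.9]
opening: 0.676
finger_force: 35.0
```

step_arm(
  motion=[
    {"dp":[0,0,0],"twist":[0,0,0],"hand":0.5},
    {"dp":[0,0,0],"twist":[0,0,0],"hand":0.8},
    {"dp":[0,0,0],"twist":[0,0,0],"hand":1},
    {"dp":[0,0,-50],"twist":[0,0,0],"hand":1},
    {"dp":[0,0,-110],"twist":[0,0,0],"hand":1},
  ],
)

```text
clock: 39.95
tool_pos: [0.6324, 0.1853, 0.1719]
eef_rot: [0.723, 0.691, -0.002, -0.002]
contact_force: [0.5, -0.6, -0.0]
opening: 0.999
finger_force: 0.0
```

step_arm(
  motion=[
    {"dp":[0,0,-30],"twist":[0,0,0],"hand":-1},
    {"dp":[-60,-10,-30],"twist":[0,0,0],"hand":-1},
    {"dp":[-120,-20,-30],"twist":[0,0,0],"hand":-1},
    {"dp":[-180,-30,-30],"twist":[0,0,0],"hand":-1},
    {"dp":[-230,-40,-30],"twist":[0,0,0],"hand":-1},
  ],
)

```text
clock: 40.58
tool_pos: [0.5824, -0.0451, 0.2018]
eef_rot: [0.723, 0.691, -0.001, -0.001]
contact_force: [0.3, 0.1, -0.2]
opening: 0.457
finger_force: 0.0
```

```bash
python3 - <<'E'
from h import *
s=snap('side','s9.png');t=snap('top','t9.png'); W=cloud(s); V=cloud(t)
for n,(x,y) in dict(w2=(.627,.037),w0=(.6335,.185)).items():
    print(n,disc(W,x,y,.082,0,win=.038,tol=.008),disc(V,x,y,.082,0,tol=.008,win=.038))
for a in (W,V):
    Q=a[mask(a,.5,.75,-.2,-.03,.078,.094)]; 
    if len(Q): print('handle',len(Q),Q.mean(0),cv2.minAreaRect(Q[:,:2].astype(np.float32)))
print(wl(.03,-.115), wl(-.045,-.085))
go(*wl(-.045,-.085),.15)
E
```

```text
w2 (array([6.287e-01, 3.500e-02, 3.060e-02, 8.110e-02, 3.150e+02]), array([0.6238, 0.0308, 0.0809])) (array([6.28e-01, 3.74e-02, 3.09e-02, 8.29e-02, 3.35e+02]), array([0.6269, 0.0366, 0.0828]))
w0 (array([6.157e-01, 2.020e-01, 9.800e-03, 8.120e-02, 1.100e+01]), array([0.6163, 0.2009, 0.0812])) (array([6.343e-01, 1.851e-01, 3.110e-02, 8.260e-02, 3.260e+02]), array([0.6321, 0.1847, 0.0827]))
handle 341 [ 0.62421545 -0.09425818  0.08382615] ((0.6182474493980408, -0.08885598182678223), (0.03612559661269188, 0.10193429887294769), 85.89932250976562)
handle 28 [ 0.58128112 -0.09760455  0.08580109] ((0.5835697650909424, -0.0990205630660057), (0.01070183515548706, 0.03677031770348549), 76.89131164550781)
[ 0.65125449 -0.09022071] [ 0.5776633  -0.05691401]
dp [-5.7 -2.9 50.9] twist [-0.006  0.006 -0.011] from [ 0.5812 -0.0511  0.2009] open 0.369
```

View pics/t9.png

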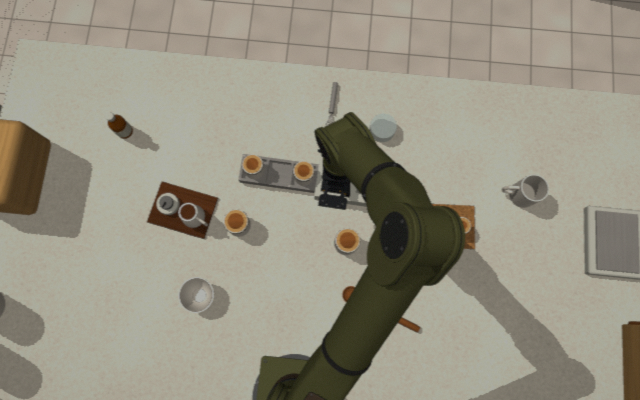

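Top view: the middle pots sit in wells 0 (253,164) and 2 (303,171), and the large pots are unmoved at (236,222) and (347,241). Only the switch is left.

step_arm(
  motion=[
    {"dp":[-6,12,0],"twist":[-0.006,0.006,-0.011],"hand":-1},
    {"dp":[-6,12,40],"twist":[-0.006,0.006,-0.011],"hand":-1},
    {"dp":[-6,12,70],"twist":[-0.006,0.006,-0.011],"hand":-1},
    {"dp":[-6,12,70],"twist":[-0.006,0.006,-0.011],"hand":-1},
    {"dp":[-6,12,70],"twist":[-0.006,0.006,-0.011],"hand":-1},
  ],
)

```text
clock: 41.3
tool_pos: [0.5959, -0.0473, 0.133]
eef_rot: [0.718, 0.696, 0.005, -0.001]
contact_force: [0.5, -0.3, -0.9]
opening: 0.004
finger_force: 0.0
```

```bash
python3 - <<'E'
from h import *
p=r.get_state()['tool_pos']; d=p[:2]-[WX,WY]; c,s=np.cos(WA),np.sin(WA)
l=np.array([c*d[0]+s*d[1],-s*d[0]+c*d[1]])*1000; print('local',l.round(1),p[2])
for th in [.1,.25,.4,.6,.8,1.0,1.2,1.35,1.5,1.6]:
    h=7+17.5*np.sin(th)+9*np.cos(th)
    q=np.array([30,-115])+60*np.array([-np.cos(th),-np.sin(th)])+h*np.array([-np.sin(th),np.cos(th)])
    print(th,'dp x,y from here',(q-l)[::-1].round(1))
go(*p[:2],.089)
E
```

```text
local [-27.2 -74.6] 0.13301487224201425
0.1 dp x,y from here [-28.8  -4.3]
0.25 dp x,y from here [-35.9  -5.9]
0.4 dp x,y from here [-43.4  -6.7]
0.6 dp x,y from here [-54.3  -6.1]
0.8 dp x,y from here [-65.5  -3.1]
1.0 dp x,y from here [-76.6   2.4]
1.2 dp x,y from here [-86.7  10.7]
1.35 dp x,y from here [-93.3  18.6]
1.5 dp x,y from here [-98.5  27.9]
1.6 dp x,y from here [-101.1   34.7]
dp [-0.4 -0.2 44. ] twist [ 0.005 -0.008  0.012] from [ 0.5959 -0.0473  0.133 ] open 0.004
```

step_arm(
  motion=[
    {"dp":[0,0,20],"twist":[0.005,-0.008,0.012],"hand":-1},
    {"dp":[0,0,40],"twist":[0.005,-0.008,0.012],"hand":-1},
    {"dp":[0,0,44],"twist":[0.005,-0.008,0.012],"hand":-1},
    {"dp":[-10,-4,44],"twist":[0.005,-0.008,0.012],"hand":-1},
    {"dp":[-10,-4,44],"twist":[0.005,-0.008,0.012],"hand":-1},
  ],
)

```text
clock: 41.92
tool_pos: [0.59, -0.0601, 0.0881]
eef_rot: [0.724, 0.69, -0.002, 0.0]
contact_force: [0.6, 0.4, 0.2]
opening: 0.004
finger_force: 0.0
```

step_arm(
  motion=[
    {"dp":[-9,0,0],"twist":[0,0,0],"hand":-1},
    {"dp":[-19,0,0],"twist":[0,0,0],"hand":-1},
    {"dp":[-26,-2,0],"twist":[0,0,0],"hand":-1},
    {"dp":[-33,-3,0],"twist":[0,0,0],"hand":-1},
    {"dp":[-44,-2,0],"twist":[0,0,0],"hand":-1},
  ],
)

```text
clock: 42.55
tool_pos: [0.5864, -0.1014, 0.0882]
eef_rot: [0.723, 0.691, -0.001, -0.001]
contact_force: [0.6, 5.1, 0.5]
opening: 0.004
finger_force: 1.7
```

step_arm(
  motion=[
    {"dp":[-11,3,0],"twist":[0,0,0],"hand":-1},
    {"dp":[-22,8,0],"twist":[0,0,0],"hand":-1},
    {"dp":[-32,17,0],"twist":[0,0,0],"hand":-1},
    {"dp":[-39,25,0],"twist":[0,0,0],"hand":-1},
    {"dp":[-44,34,0],"twist":[0,0,0],"hand":-1},
  ],
)

```text
clock: 43.18
tool_pos: [0.6184, -0.1488, 0.0877]
eef_rot: [0.723, 0.69, -0.002, -0.0]
contact_force: [-3.5, 3.1, 0.1]
opening: 0.007
finger_force: 1.1
```

```bash
python3 - <<'E'
from h import *
p=r.get_state()['tool_pos']; d=p[:2]-[WX,WY]; c,s=np.cos(WA),np.sin(WA)
l=np.array([c*d[0]+s*d[1],-s*d[0]+c*d[1]])*1000; print('local',l.round(1),p[2],r.get_state()['contact_force'])
E
```

```text
local [  -0.2 -175. ] 0.08767969026294262 [-3.47912356  3.13633452  0.06081016]
```

step_arm(
  motion=[
    {"dp":[0,2,0],"twist":[0,0,0],"hand":-1},
    {"dp":[0,4,0],"twist":[0,0,0],"hand":-1},
    {"dp":[0,6,0],"twist":[0,0,0],"hand":-1},
    {"dp":[0,6,0],"twist":[0,0,0],"hand":-1},
  ],
)

```text
clock: 43.68
tool_pos: [0.6214, -0.1496, 0.0876]
eef_rot: [0.723, 0.691, -0.005, -0.001]
contact_force: [-7.6, -2.7, 5.0]
opening: 0.003
finger_force: 3.8
```

```bash
python3 - <<'E'
from h import *
p=r.get_state()['tool_pos']; d=p[:2]-[WX,WY]; c,s=np.cos(WA),np.sin(WA)
l=np.array([c*d[0]+s*d[1],-s*d[0]+c*d[1]])*1000; print('local',l.round(1),p[2],r.get_state()['contact_force'])
E
```

```text
local [   2.8 -175.7] 0.08755970965930233 [-7.62410878 -2.72521145  5.01058353]
```

step_arm(
  motion=[
    {"dp":[0,3,0],"twist":[0,0,0],"hand":-1},
    {"dp":[0,3,0],"twist":[0,0,0],"hand":-1},
    {"dp":[6,-15,0],"twist":[0,0,0],"hand":-1},
    {"dp":[6,-15,-40],"twist":[0,0,0],"hand":-1},
    {"dp":[6,-15,-100],"twist":[0,0,0],"hand":-1},
  ],
)

```text
clock: 44.3
tool_pos: [0.6093, -0.141, 0.1879]
eef_rot: [0.723, 0.691, -0.002, -0.001]
contact_force: [0.7, -1.4, -0.1]
opening: 0.004
finger_force: 0.0
```

step_arm(
  motion=[
    {"dp":[50,-30,-60],"twist":[0,0,0],"hand":-1},
    {"dp":[110,-60,-60],"twist":[0,0,0],"hand":-1},
    {"dp":[170,-90,-60],"twist":[0,0,0],"hand":-1},
    {"dp":[230,-120,-60],"twist":[0,0,0],"hand":-1},
    {"dp":[290,-120,-60],"twist":[0,0,0],"hand":-1},
  ],
)

```text
clock: 44.92
tool_pos: [0.5052, 0.1307, 0.2485]
eef_rot: [0.723, 0.691, -0.001, 0.001]
contact_force: [1.1, 0.4, 0.8]
opening: -0.0
finger_force: 0.0
```

```bash
python3 - <<'E'
from h import *
s=snap('side','s10.png');t=snap('top','t10.png'); W=cloud(s); V=cloud(t)
for n,(x,y,z) in dict(w2=(.627,.037,.082),w0=(.6335,.185,.082),sA=(.5257,-.352,.058),sB=(.519,-.430,.058),b0=(.4665,.212,.072),b1=(.4423,-.1065,.072)).items():
    print(n,disc(W,x,y,z,0,win=.038,tol=.005),disc(V,x,y,z,0,tol=.005,win=.038))
u=-np.array([np.cos(WA),np.sin(WA)])
for a in (W,V):
    m=mask(a,.55,.70,-.2,-.03,.076,.094)&(s['pixels'] if a is W else t['pixels']).max(-1).__lt__(60); Q=a[m][:,:2]
    d=Q-wl(.03,-.115); d=d[(np.hypot(*d.T)>.04)&(np.hypot(*d.T)<.09)].mean(0) 
    print('angle',np.arctan2(u[0]*d[1]-u[1]*d[0],u@d))
cv2.imwrite('pics/s10c.png',cv2.resize(s['pixels'][130:400,300:460,::-1],None,fx=2.2,fy=2.2))
E
```

```text
w2 (array([6.281e-01, 3.390e-02, 3.050e-02, 8.140e-02, 3.410e+02]), array([0.6275, 0.0331, 0.0814])) (array([6.319e-01, 3.490e-02, 2.920e-02, 8.280e-02, 1.380e+02]), array([0.6404, 0.033 , 0.0825]))
w0 (array([6.322e-01, 1.826e-01, 3.090e-02, 8.120e-02, 2.680e+02]), array([0.6325, 0.1812, 0.0811])) None
sA (array([ 5.261e-01, -3.542e-01,  2.500e-02,  5.800e-02,  5.180e+02]), array([ 0.5255, -0.3551,  0.0579])) (array([ 5.269e-01, -3.519e-01,  2.530e-02,  5.870e-02,  2.070e+02]), array([ 0.5262, -0.3517,  0.0585]))
sB (array([ 5.194e-01, -4.292e-01,  2.500e-02,  5.810e-02,  5.930e+02]), array([ 0.5187, -0.4302,  0.058 ])) (array([ 5.194e-01, -4.272e-01,  2.530e-02,  5.850e-02,  2.070e+02]), array([ 0.519 , -0.4268,  0.0584]))
b0 (array([4.668e-01, 2.110e-01, 3.640e-02, 7.110e-02, 3.780e+02]), array([0.4651, 0.2086, 0.0711])) (array([4.654e-01, 2.136e-01, 3.510e-02, 7.260e-02, 2.210e+02]), array([0.4607, 0.2223, 0.0725]))
b1 (array([ 4.424e-01, -1.075e-01,  3.570e-02,  7.160e-02,  6.630e+02]), array([ 0.442 , -0.1099,  0.0716])) None
angle 1.4639974883413984
angle 1.4742016661386657
```

View pics/s10c.png

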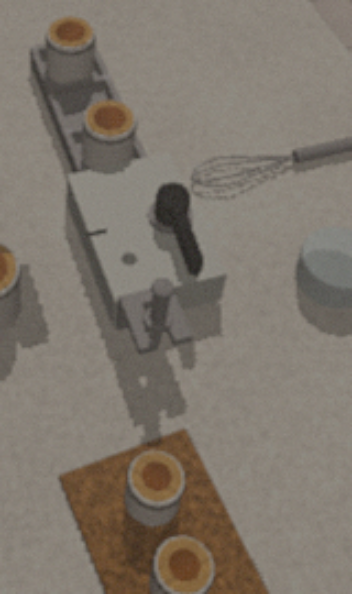

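Crop shows the handle pointing along −y at its stop, from (172,205) to (195,270). The pin hangs in the notch at (160,300), both middle pots are seated, and both small pots are on the mat. Handing in.

```bash
python3 -c "
from plant import r
print(r.finish_job())"
```

```text
the job is handed in; nothing more can be done
None
```

The job is handed in: the pin hangs in the notch, both small pots stand on the mat, both middle pots are seated in wells 0 and 2, and the switch was then swung on to its stop (read at about 1.47 of 1.5 rad from the cameras).

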